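# Load a clear filter test cell and bolt its cover down

### The job

Load the clear test cell and close it up: lift its loose cover off by the white knob and lay it flat on the black mat, stand every filter cartridge that is on the bench upright in the cell, one to a pocket, and put the cover back down over the two studs. Then, one nut after the other, set a flange nut squarely on each stud, back it off until its thread drops in, and run it down until its flange lies flat on the cover. Leave the glass beaker standing where it is.

Things in the scene. Friction and masses are not known exactly. Their poses are not given: they have to be found in the camera images.
- cell: The test cell, fixed to the bench: clear acrylic body, 260 mm long (its x), 108 wide (its y), rim 96 mm above the bench. Origin: centre of its underside, on the bench. In it an open chamber 152 x 88 mm, floor 22 mm above the bench; a white insert 28 mm high in the chamber leaves three 48 mm square pockets in a row along x. A fixed upright steel stud stands in each end, at x = -103 and +103 mm.
- cover_knob (a point): The cell's loose clear cover, 0.4 kg: flat plate 260 (its x) x 108 x 12 mm, fitting either way round, with a 36 mm hole near each end for the studs. On it a white disc 64 mm across, 6 high, then a white bar knob, 60 long (along x), 26 wide, 36 high. The point is the middle of the bar knob, 36 mm above the plate's underside (132 mm above the bench while on the cell). z up.
- mat: A flat black rubber mat lying beside the cell, fixed, 280 (its x) x 130 (its y) x 3 mm. Origin: centre of its underside.
- pocket0 (a point): Centre of the floor of the end pocket at x = -52 mm of the cell: 48 x 48 mm, 28 mm deep; its floor is 22 mm above the bench, 74 mm below the cell's rim. Axes as the cell's.
- pocket1 (a point): Centre of the floor of the middle pocket: 48 x 48 mm, 28 mm deep; its floor is 22 mm above the bench, 74 mm below the cell's rim. Axes as the cell's.
- pocket2 (a point): Centre of the floor of the end pocket at x = +52 mm of the cell: 48 x 48 mm, 28 mm deep; its floor is 22 mm above the bench, 74 mm below the cell's rim. Axes as the cell's.
- stud0_top (a point): Tip of the stud at x = -103 mm of the cell, 157.6 mm above the bench, 49.6 above the fitted cover. The top 10 mm is a plain pilot, 18 mm thick, tapering to 10; below it begins a coarse right-hand three-start thread, 27.6 mm over the crests, lead 24 mm: turned clockwise (from above) a nut goes down 24 mm a turn. It turns easily and stays where it is left.
- stud1_top (a point): Tip of the stud at x = +103 mm, as the other. A nut lowered level onto a stud rests, by chance of its angle, with its underside 9 to 17 mm above the cover. Backed off (anticlockwise, up to a third of a turn) it rides up to 17 mm, then drops 8 mm as the thread drops in; from there about 135 degrees clockwise brings its flange flat onto the cover, where it tightens (centre 125 mm above the bench).
- nut0_c (a point): Steel flange nut, 0.22 kg, 34 mm high: flange 59 mm across, 7 thick, below; hexagon 42 mm across flats above it (flats from 7 to 34 mm up). Starts flange down on the bench. The point is its centre, 17 mm above its underside; z up; its x axis points at the middle of a flat (a flat every 60 degrees). Its bore opens to 38 mm at the bottom. Either nut fits either stud.
- nut1_c (a point): The other flange nut, same as the first. On a stud a nut rises and falls with the thread only if the grip moves along or lets it slide: fingers set about 3 mm wider than the flats turn it like a loose spanner, with about 10 degrees of play, and leave it free to drop.
- cart0_c (a point): Filter cartridge, 60 mm high, 0.09 kg, standing on the bench: white round body 36 mm across, 36 high, and above it a grey round stem, 18 mm across, 24 high, to hold it by. The point is its centre, 30 mm above its underside; z up. One to three cartridges are present.
- cart1_c (a point): Filter cartridge, 60 mm high, 0.09 kg, standing on the bench: white round body 36 mm across, 36 high, and above it a grey round stem, 18 mm across, 24 high, to hold it by. The point is its centre, 30 mm above its underside; z up. One to three cartridges are present.
- cart2_c (a point): Filter cartridge, 60 mm high, 0.09 kg, standing on the bench: white round body 36 mm across, 36 high, and above it a grey round stem, 18 mm across, 24 high, to hold it by. The point is its centre, 30 mm above its underside; z up. One to three cartridges are present.
- beaker_rim (a point): Centre of the mouth of a glass beaker, 85 mm high and about 70 across, standing on the bench: not to be knocked over or pushed away.
Not all that is in view belongs to the job. What is shaped like the part that bears nut1_c but purple, red or turquoise is not meant.

How it is judged:
By the outcome, as a careful person would: the job done as asked, in the order asked, and still so for the second after the job is handed in, with the robot touching nothing.
Of cart0, cart1, cart2 only 1 to 3 are there at a start; the rules pass over those that are not, and their reading is None.
At some moment in a run one of cart0, cart1, cart2 may be knocked a few centimetres aside while the robot is not near it.
It also fails if it takes over 210 s, if anything falls off the work surface, if the arm or the gripper's body presses on something with over 40 N, if the wrist force passes 120 N, or if a joint passes its speed limit or range.

### The arm

A 6-joint arm with a two-finger parallel gripper is mounted at the origin on the work surface. World frame = base frame: x ahead of the robot, y to its left, z up, the work surface at z = 0. Lengths are in m, angles in rad, forces in N, time in s.
With the tool pointing down it reaches from about 0.35 to 0.85 m from the base axis. Payload 8.1 kg.
Tool frame: the origin (TCP) lies midway between the tips of the shut fingers; the grasp point (between the pads) lies 19 mm behind it; z points along the fingers, y is the direction in which the jaws open and shut (so a half turn about z gives the same grasp; the last joint's range is limited). The gripper opens to 93 mm and grips with 3 to 60 N. Pads are 15 mm wide; open, the fingers measure 128 mm over their backs; the gripper's body (75 mm by 188 mm) begins 65 mm behind the grasp point.
Start: joints at [-1.367, 0.13, 1.488, -0, 1.523, -0.085], TCP at [0.171, -0.575, 0.219] pointing down, gripper open.
Joint ranges: [-2.96, 2.96], [-0.89, 2.26], [0.02, 2.5], [-1.34, 4.48], [0, 2.73], [-2.66, 2.66]. Speed limits (rad/s): [2.39, 2.39, 2.79, 3.14, 3.14, 3.14].

### API

Orientations are given as a rotation vector (axis times angle).
In Python, from rig import robot gives the robot as it stands. The module is installed in compiled form; this text tells all that it offers.
- The arm moves only by the tool send_rows, never from a script. Its argument "commands" is a list that holds one entry, the list of rows, each a list of 7 numbers: the opening in per cent of the stroke, from 0 (shut) to 100 (fully open), then the shift along the world's x, y, z in m, then the turn, a rotation vector about the world's x, y, z in degrees. A call has 1 to 20 rows; each row shifts and turns the commanded pose from where the row before left it; what a row does not reach is not made up. A row lasts 1/12 s, in which the tool goes at most 41.7 mm and 7.16 degrees, less where a joint would pass 70% of its speed; a pose out of reach is approached as far as the arm can. A call with a gripper value outside its range is refused whole. The fingers move at their own pace and stop on an object; "squeeze" is the grip in N (left out, the last holds). Time passes only in rows, so rows that do not move let the fingers close. It gives the time, the measured TCP pose, the force and the opening at its end, in the units of the state.
- robot.get_state(): the state, without advancing time (a new reading comes with each control period).
- robot.get_image(name): name is "scene" or "top" or "wrist"; returns a dict with "frame" (420x560x3 uint8, red, green, blue), "depth" (420x560 float32, m along the optical axis (not along the pixel's ray), 0 where there is no reading), "camera_matrix" (3x3 intrinsics, pixels), "k1" (the pictures are not rectified: a ray, as slopes to the right and down, at radius r is drawn at 1 + k1 r^2 times it, then the intrinsics apply), "rvec" (rotation vector, rad) and "tvec" (3), from world to camera coordinates, as OpenCV has them. Camera axes: x right, y down, z forward; pixel columns grow to the right and rows downward; lengths in m; the calibration is good to about 2 mm. A picture is of the moment at which its call begins.
- robot.job_done(): hands the job in, once; it reports no verdict.
The state is a dict: "time_s": time; "joint_positions": joint angles; "dq": joint speeds; "tau": joint torques, N m; "position": TCP position; "orientation": TCP orientation; "ft_force": force on the tool from outside, world axes, zero at the start; "moment": the same for the moment, N m; "finger_gap": opening from 0.0 (shut) to 1.0 (fully open).
Only numpy, scipy, OpenCV 4.12 (cv2) and the standard library are available. Lean on these libraries where they do the work, as an engineer would, in place of code of your own. Each camera call takes 0.05 s, during which the arm holds its last target.

## Working session

There is one attempt and no reset: what is moved stays moved. The work goes in short steps, Python scripts to look and compute and a tool call to move; the robot and the scene stay as the last step left them, time stands still between calls to the robot, and variables do not carry over. Pictures are saved under pics/ and viewed, and the job is handed in when it is done.

Besides the shell and the picture viewer there is one more tool, called after ">>>" by a JSON object that holds its "op" and its "data". send_rows: Moves the arm, as the interface text tells. Its arguments: {"type":"object","properties":{"commands":{"type":"array","items":{"type":"array","items":{"type":"array","items":{"type":"number"}}}},"squeeze":{"type":"number"}},"required":["commands"]}

```bash
mkdir -p pics; cat > h.py <<'E'
import numpy as np,cv2
from rig import robot
def grab(n,tag):
    d=robot.get_image(n); cv2.imwrite(f'pics/{tag}_{n}.png',d['frame'][:,:,::-1]); np.savez(f'{tag}_{n}.npz',**d); return d
def load(n,tag): return dict(np.load(f'{tag}_{n}.npz'))
def ray(d,u,v):
    K=d['camera_matrix'];R=cv2.Rodrigues(d['rvec'])[0];t=np.ravel(d['tvec'])
    p=cv2.undistortPoints(np.array([[[u,v]]],float),K,np.array([float(d['k1']),0,0,0]))[0,0]
    return -R.T@t, R.T@np.array([p[0],p[1],1.])
def plane(d,u,v,z):
    o,r=ray(d,u,v); return o+r*(z-o[2])/r[2]
def proj(d,P):
    return cv2.projectPoints(np.array(P,float).reshape(-1,3),d['rvec'],d['tvec'],d['camera_matrix'],np.array([float(d['k1']),0,0,0]))[0].reshape(-1,2)
def pts(d):
    h,w=d['depth'].shape
    uv=np.stack(np.meshgrid(np.arange(w),np.arange(h)),-1).reshape(-1,1,2).astype(float)
    p=cv2.undistortPoints(uv,d['camera_matrix'],np.array([float(d['k1']),0,0,0])).reshape(h,w,2)
    c=np.dstack([p,np.ones((h,w))])*d['depth'][...,None]
    R=cv2.Rodrigues(d['rvec'])[0];return (c-np.ravel(d['tvec']))@R
def st():
    s=robot.get_state(); print({k:(np.round(v,4).tolist() if not np.isscalar(v) else round(float(v),4)) for k,v in s.items() if k not in('dq','tau')}); return s
E
python3 - <<'E'
from h import *
st()
for n in('scene','top','wrist'):
    d=grab(n,'a'); print(n,d['camera_matrix'].tolist(),d['k1'],d['rvec'],d['tvec'],(d['depth']>0).mean())
E
```

```text
{'time_s': 0.0, 'joint_positions': [-1.3674, 0.1311, 1.4893, 0.0, 1.523, -0.0854], 'position': [0.1708, -0.5746, 0.2176], 'orientation': [-3.1071, -0.4518, 0.0001], 'ft_force': [0.4504, -0.0898, -0.5874], 'moment': [0.0123, 0.0058, -0.046], 'finger_gap': 0.9993}
scene [[495.37544952828057, 0.0, 283.0027430739853], [0.0, 495.37544952828057, 214.97205818711294], [0.0, 0.0, 1.0]] -0.13302337093351327 [ 2.11034223  1.65674556 -0.46295114] [-0.09620623 -0.38717893  1.35662759] 0.9959056122448979
top [[468.05040871093405, 0.0, 285.1968422760624], [0.0, 468.05040871093405, 203.8546236140168], [0.0, 0.0, 1.0]] -0.11244181994031635 [ 2.21564287 -2.17099092  0.07904945] [-0.03644344  0.55572726  1.12272449] 0.9960289115646258
wrist [[351.87686271729467, 0.0, 278.28142231218897], [0.0, 351.87686271729467, 207.06635390337257], [0.0, 0.0, 1.0]] 0.0275217582733888 [-2.34123967  1.74818912  0.22993109] [-0.59931416 -0.02863781  0.38945171] 0.9959311224489796
```

View pics/a_scene.png

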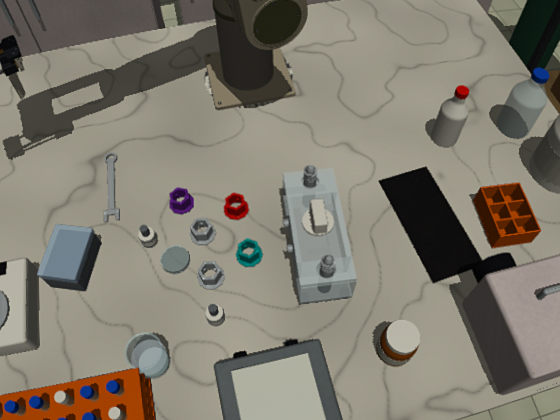

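View pics/a_top.png

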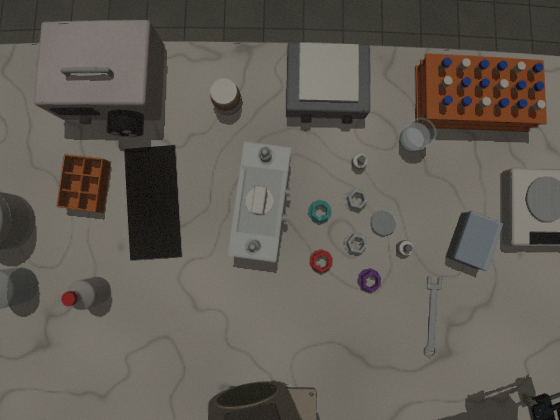

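View pics/a_wrist.png

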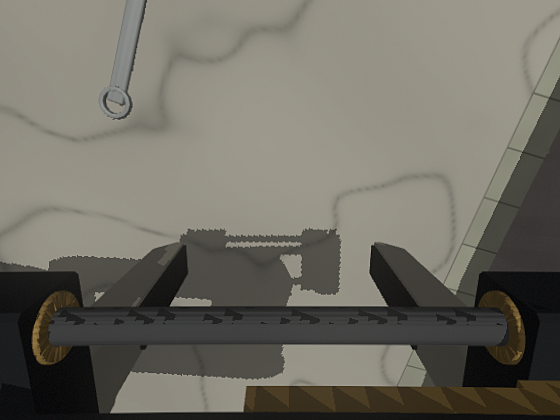

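```bash
python3 - <<'E'
from h import *
d=load('top','a')['frame'][:,:,::-1]
cv2.imwrite('pics/b1.png',cv2.resize(d[130:300,290:440],None,fx=4,fy=3.5,interpolation=cv2.INTER_CUBIC)[:600])
cv2.imwrite('pics/b2.png',cv2.resize(d[130:280,110:310],None,fx=4,fy=4,interpolation=cv2.INTER_CUBIC))
d=load('scene','a')['frame'][:,:,::-1]
cv2.imwrite('pics/b3.png',cv2.resize(d[150:340,120:370],None,fx=3.1,fy=3.1,interpolation=cv2.INTER_CUBIC))
E
```

```text
(no output)
```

View pics/b1.png

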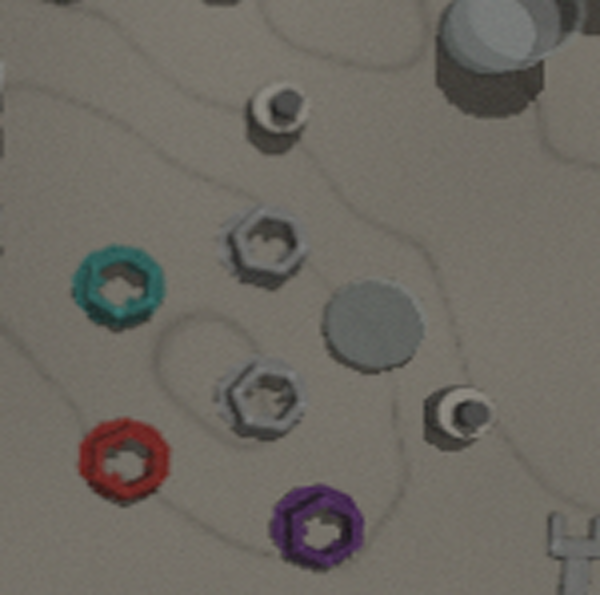

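View pics/b2.png

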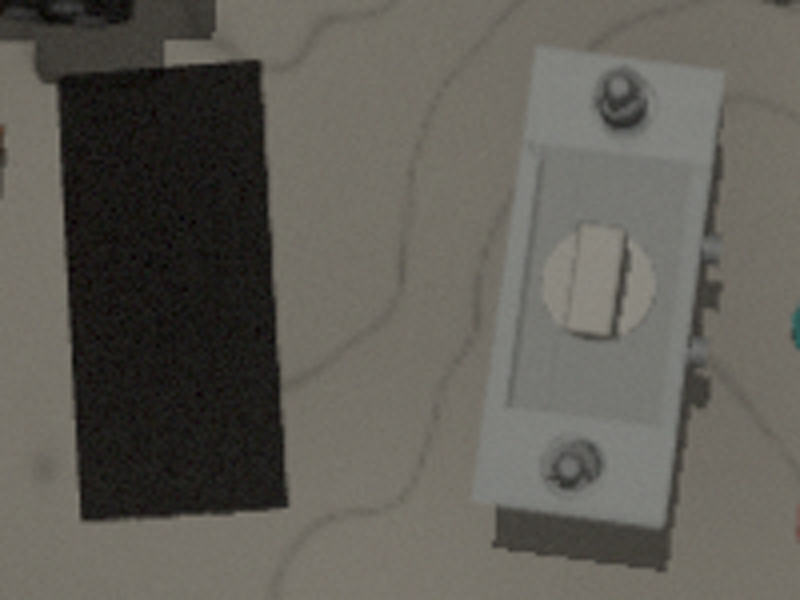

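View pics/b3.png

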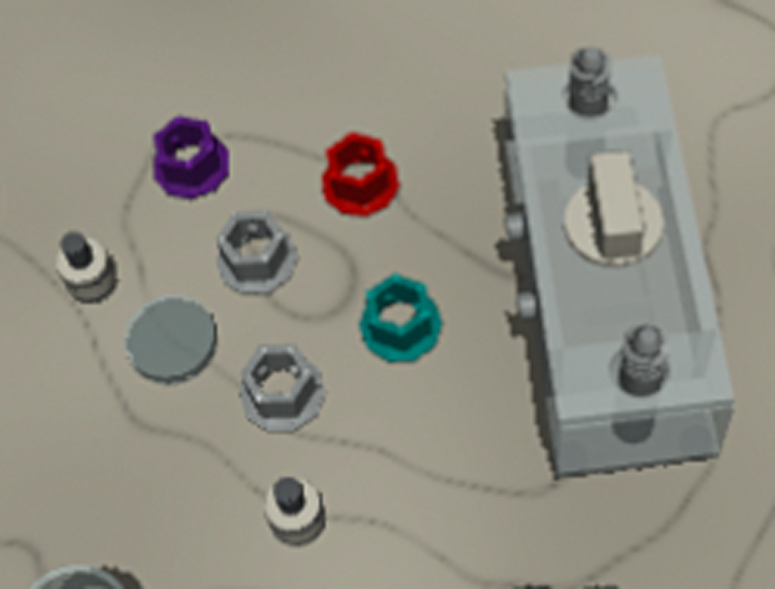

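```bash
python3 - <<'E'
from h import *
def tri(ts,ss):
    A=[]
    o1,r1=ray(T,*ts);o2,r2=ray(S,*ss)
    k=np.linalg.lstsq(np.c_[r1,-r2],o2-o1,rcond=None)[0];a=o1+k[0]*r1;b=o2+k[1]*r2
    return (a+b)/2,np.linalg.norm(a-b)
S=load('scene','a');T=load('top','a')
for n,d in(('top',T),('scene',S)):
    P=pts(d); f=d['frame'].astype(int)
    print(n)
    reg={'top':(230,300,140,265),'scene':(280,360,160,305)}[n]
    m=np.zeros(f.shape[:2],bool);m[reg[2]:reg[3],reg[0]:reg[1]]=1
    k=m&(abs(P[...,2]-.132)<.006)&(f[...,0]>140)
    ys,xs=np.nonzero(k); print('knob',len(xs),xs.mean(),ys.mean(),P[k].mean(0), plane(d,xs.mean(),ys.mean(),.132), cv2.minAreaRect(P[k][:,:2].astype(np.float32)))
    print('  zs',np.percentile(P[k][:,2],[5,50,95]))
    t=m&(P[...,2]>.146)
    nn,l,s,c=cv2.connectedComponentsWithStats(t.astype(np.uint8))
    for i in range(1,nn):
        if s[i,4]>5: print('stud',s[i,4],c[i],np.median(P[l==i],0),plane(d,*c[i],.153))
    # nuts & carts by z on right side
    Pm=(P[...,2]>.012)&(P[...,2]<.07)&(P[...,0]>.25)&(P[...,0]<.75)&(P[...,1]<.12)&(P[...,1]>-.4)
    nn,l,s,c=cv2.connectedComponentsWithStats(Pm.astype(np.uint8))
    for i in range(1,nn):
        if s[i,4]>40:
            q=l==i; zt=np.percentile(P[q][:,2],95); print('obj',s[i,4],c[i].round(1),P[q].mean(0).round(4),zt.round(4),np.median(f[q],0))
E
```

```text
top
knob 0 nan nan [nan nan nan] [nan nan nan] ((0.0, 0.0), (0.0, 0.0), 0.0)<stdin>:14: RuntimeWarning: Mean of empty slice.
  ret = ret.dtype.type(ret / rcount)
  ret = um.true_divide(
Traceback (most recent call last):
IndexError: index -1 is out of bounds for axis 0 with size 0
```

```bash
python3 - <<'E'
from h import *
S=load('scene','a');T=load('top','a')
P=pts(T);
for uv in((259,200),(259,180),(265,151),(220,220),(357,193),(150,200)): print('top',uv,P[uv[1],uv[0]].round(4),T['frame'][uv[1],uv[0]])
P=pts(S)
for uv in((318,212),(311,168),(329,258),(420,200),(200,150)): print('sc',uv,P[uv[1],uv[0]].round(4),S['frame'][uv[1],uv[0]])
E
```

```text
top (259, 200) [0.5552 0.0326 0.1491] [138 137 127]
top (259, 180) [0.6028 0.0355 0.1115] [120 120 116]
top (265, 151) [0.6607 0.0218 0.1579] [117 118 113]
top (220, 220) [0.5141 0.1349 0.0014] [115 110 101]
top (357, 193) [ 0.5884 -0.2037 -0.0019] [55 54 49]
top (150, 200) [0.56   0.3111 0.0028] [25 19 18]
sc (318, 212) [0.5587 0.0332 0.1507] [184 181 166]
sc (311, 168) [0.4571 0.047  0.1544] [129 133 132]
sc (329, 258) [0.6623 0.0242 0.1602] [132 137 134]
sc (420, 200) [0.5002 0.3052 0.0037] [15 13 15]
sc (200, 150) [ 0.2325 -0.1687  0.0036] [149 145 130]
```

```bash
cat > m1.py <<'E'
from h import *
import sys
tag=sys.argv[1]
for n in('top','scene'):
    d=load(n,tag)
    P=pts(d); f=d['frame'].astype(int)
    print(n)
    box=(P[...,0]>.5)&(P[...,0]<.61)&(P[...,1]>-.02)&(P[...,1]<.09)
    k=box&(abs(P[...,2]-.150)<.006)
    q=P[k]; 
    if len(q)>5:
        r=cv2.minAreaRect((q[:,:2]*1000).astype(np.float32)); print('knob',len(q),q.mean(0).round(4),r)
    m=(P[...,0]>.4)&(P[...,0]<.71)&(P[...,1]>-.02)&(P[...,1]<.1)&~box&(P[...,2]>.147)
    nn,l,s,c=cv2.connectedComponentsWithStats(m.astype(np.uint8))
    for i in range(1,nn):
        if s[i,4]>5: print('stud',s[i,4],c[i].round(1),np.mean(P[l==i],0).round(4))
    Pm=(P[...,2]>.016)&(P[...,2]<.07)&(P[...,0]>.25)&(P[...,0]<.75)&(P[...,1]<-.05)&(P[...,1]>-.34)
    nn,l,s,c=cv2.connectedComponentsWithStats(Pm.astype(np.uint8))
    for i in range(1,nn):
        if s[i,4]>20:
            q=l==i; zt=np.percentile(P[q][:,2],95); 
            t=q&(P[...,2]>zt-.006); tp=P[t]
            e=cv2.minEnclosingCircle((tp[:,:2]*1000).astype(np.float32))
            print('obj',s[i,4],c[i].round(1),'zt',zt.round(3),'topmean',tp.mean(0).round(4),'circ',np.round(e[0],1),round(e[1],1),np.median(f[q],0))
E
python3 m1.py a
```

```text
top
knob 334 [0.5566 0.0334 0.1504] ((556.932373046875, 33.49073791503906), (26.192197799682617, 59.68494415283203), 83.27641296386719)
stud 67 [264.6 151.8] [0.6595 0.0229 0.1544]
stud 79 [252.  245.9] [0.4563 0.045  0.1538]
obj 145 [406.4 141.4] zt 0.067 topmean [ 0.7108 -0.3171  0.0655] circ [ 719. -324.] 28.4 [100. 103. 101.]
obj 106 [412.1 134.1] zt 0.045 topmean [ 0.7316 -0.3314  0.0422] circ [ 729.7 -332.3] 20.7 [118. 121. 119.]
obj 180 [358.9 160.8] zt 0.063 topmean [ 0.6637 -0.2027  0.0607] circ [ 663.7 -203.4] 8.8 [98.  95.  87.5]
obj 183 [357.1 198.1] zt 0.038 topmean [ 0.5736 -0.199   0.0348] circ [ 572.8 -198.5] 22.5 [105. 105. 102.]
obj 175 [320.4 210.4] zt 0.038 topmean [ 0.5421 -0.1104  0.0348] circ [ 541.1 -110.2] 23.2 [48. 93. 88.]
obj 310 [383.3 221.3] zt 0.021 topmean [ 0.5185 -0.2662  0.018 ] circ [ 518.  -266.6] 31.8 [96. 98. 94.]
obj 174 [357.  242.9] zt 0.038 topmean [ 0.4643 -0.2005  0.0348] circ [ 464.7 -198.3] 23.1 [104. 104. 101.]
obj 198 [404.9 247.6] zt 0.062 topmean [ 0.4556 -0.3177  0.0604] circ [ 455.6 -318.5] 8.6 [85.  84.  79.5]
obj 170 [321.8 261.3
[... 798 characters left out ...]
3168  0.06  ] circ [ 455.8 -316.6] 9.8 [98.5 97.5 91.5]
obj 295 [248.8 249. ] zt 0.037 topmean [ 0.5416 -0.1078  0.0342] circ [ 542.5 -107.7] 23.9 [  0. 103.  97.]
obj 283 [174.  257.8] zt 0.019 topmean [ 0.5193 -0.2668  0.0174] circ [ 518.8 -267. ] 31.8 [111. 123. 119.]
obj 309 [209.3 271.5] zt 0.036 topmean [ 0.5732 -0.1977  0.0338] circ [ 573. -198.] 24.2 [117. 122. 121.]
obj 303 [214.2 313.5] zt 0.061 topmean [ 0.6672 -0.2033  0.0595] circ [ 667.  -203.3] 8.9 [112. 111. 103.]
obj 275 [152.5 348.9] zt 0.061 topmean [ 0.7003 -0.329   0.062 ] circ [ 703.1 -327.6] 13.6 [149. 161. 162.]
obj 116 [164.8 357.8] zt 0.066 topmean [ 0.7391 -0.3091  0.0646] circ [ 734.8 -311.1] 15.4 [114. 125. 124.]
```

```bash
python3 - <<'E'
from h import *
for n in('top','scene'):
    d=load(n,'a');P=pts(d);f=d['frame'].astype(int)
    m=(f.max(2)<48)&(abs(P[...,2]-.003)<.006)&(P[...,0]>.38)&(P[...,0]<.72)&(P[...,1]>.2)&(P[...,1]<.42)
    m=cv2.morphologyEx(m.astype(np.uint8),cv2.MORPH_OPEN,np.ones((3,3)))
    nn,l,s,c=cv2.connectedComponentsWithStats(m); i=1+np.argmax(s[1:,4]); q=P[l==i]
    print(n,s[i],q.mean(0).round(4),cv2.minAreaRect((q[:,:2]*1000).astype(np.float32)))
    # heights near mat
    g=(P[...,0]>.4)&(P[...,0]<.75)&(P[...,1]>.19)&(P[...,1]<.45)&(P[...,2]>.02)
    q=P[g]
    H,_,_=np.histogram2d(q[:,0],q[:,1],bins=[np.arange(.4,.76,.03),np.arange(.19,.46,.03)]) 
    Z=np.zeros(H.shape)
    for a,b,z in q:
        i,j=int((a-.4)/.03),int((b-.19)/.03)
        if i<Z.shape[0] and j<Z.shape[1]: Z[i,j]=max(Z[i,j],z)
    print((Z*1000).astype(int))
E
```

```text
top [ 125  145   57  115 5592] [0.5546 0.3051 0.0037] ((556.4105224609375, 305.86053466796875), (280.056640625, 130.15545654296875), 5.461476802825928)
[[  0   0   0   0   0   0   0   0   0]
 [  0   0   0   0   0   0   0   0   0]
 [  0   0   0   0   0   0   0   0   0]
 [  0   0   0   0   0   0   0   0   0]
 [  0   0   0   0   0   0   0  58  61]
 [  0   0   0   0   0   0   0  59  57]
 [  0   0   0   0   0   0   0  59   0]
 [  0   0   0   0   0   0   0  58  51]
 [  0   0   0   0   0   0   0  57  58]
 [  0   0   0   0   0   0   0   0   0]
 [  0   0   0   0 114 121 117   0   0]]
scene [ 380  168  101  114 5760] [0.5632 0.305  0.0026] ((556.0568237304688, 305.8026123046875), (279.3813781738281, 130.2237548828125), 5.528152942657471)
[[  0   0   0   0   0   0   0   0   0]
 [  0   0   0   0   0   0   0   0   0]
 [  0   0   0   0   0   0   0   0   0]
 [  0   0   0   0   0   0   0   0   0]
 [  0   0   0   0   0   0   0  57  58]
 [  0   0   0   0   0   0   0  57  55]
 [  0   0   0   0   0   0   0  57   0]
 [  0   0   0   0   0   0   0  58  48]
 [  0   0   0   0   0   0   0  57  57]
 [  0   0   0   0   0   0   0   0   0]
 [  0   0   0   0 115 120 116   0   0]]
```

>>> {"op": "send_rows", "data": {"commands": [[[100,0.008,0.012,0.003,0,0,-1],[100,0.016,0.025,0.003,0,0,-1],[100,0.02,0.032,0.003,0,0,-1],[100,0.02,0.032,0.003,0,0,-1],[100,0.02,0.032,0.003,0,0,-1],[100,0.02,0.032,0,0,0,-1],[100,0.02,0.032,0,0,0,-1],[100,0.02,0.032,0,0,0,-1],[100,0.02,0.032,0,0,0,-1],[100,0.02,0.032,0,0,0,-1],[100,0.02,0.032,0,0,0,-1],[100,0.02,0.032,0,0,0,-1],[100,0.02,0.032,0,0,0,-1],[100,0.02,0.032,0,0,0,-1],[100,0.02,0.032,0,0,0,-1],[100,0.02,0.032,0,0,0,-1],[100,0.02,0.032,0,0,0,-1],[100,0.02,0.032,0,0,0,-1],[100,0.02,0.032,0,0,0,-2],[100,0.01,0.016,0,0,0,-2]]]}}

```text
time_s: 1.82
position: [0.546, 0.0255, 0.2332]
orientation: [-3.137, 0.148, 0.0]
ft_force: [-0.9, -0.2, 0.0]
finger_gap: 0.998
```

```bash
cat >> h.py <<'E'
def yaw():
    s=robot.get_state(); R=cv2.Rodrigues(np.array(s['orientation']))[0]; return np.degrees(np.arctan2(R[1,0],R[0,0])),R[:,2]
E
python3 - <<'E'
from h import *
grab('wrist','c');st();print(yaw())
E
```

```text
{'time_s': 1.8667, 'joint_positions': [-0.046, -0.0183, 1.6164, 0.0021, 1.5436, 1.6208], 'position': [0.5465, 0.0269, 0.233], 'orientation': [-3.1359, 0.1507, 0.0001], 'ft_force': [-2.2552, 1.1943, -0.7857], 'moment': [0.1247, 0.0706, 0.0071], 'finger_gap': 1.0006}
(np.float64(-5.503276035329345), array([ 2.47235288e-05,  2.07799112e-03, -9.99997841e-01]))
```

View pics/c_wrist.png

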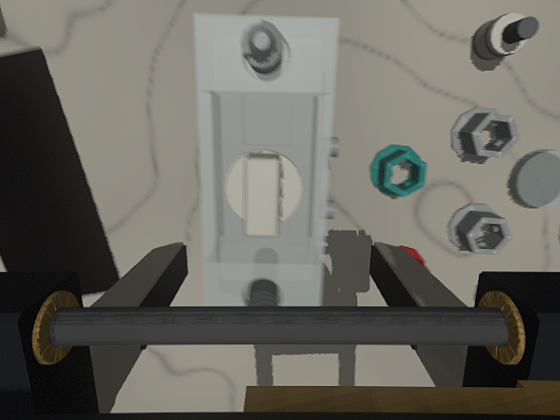

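```bash
cat > m2.py <<'E'
from h import *
import sys
d=load('wrist',sys.argv[1]);P=pts(d);f=d['frame'].astype(int)
box=(P[...,0]>.5)&(P[...,0]<.61)&(P[...,1]>-.02)&(P[...,1]<.09)
k=box&(abs(P[...,2]-.150)<.006); q=P[k]
if len(q): print('knob',len(q),q.mean(0).round(4),cv2.minAreaRect((q[:,:2]*1000).astype(np.float32)))
for x0 in(.456,.66):
    y0=.034-(x0-.558)*.112
    k=(abs(P[...,0]-x0)<.03)&(abs(P[...,1]-y0)<.03)&(P[...,2]>.149); q=P[k]
    if len(q): print('stud',len(q),q.mean(0).round(4),q[:,:2].min(0),q[:,:2].max(0))
E
python3 m2.py c
```

```text
knob 2757 [0.5594 0.0353 0.1499] ((557.8033447265625, 35.441009521484375), (25.43577766418457, 60.07453536987305), 83.24818420410156)
stud 676 [0.661  0.0246 0.1555] [0.65256821 0.01416133] [0.67088477 0.0334521 ]
```

>>> {"op": "send_rows", "data": {"commands": [[[100,0.003,0.002,-0.01,0,0,-0.5],[100,0.004,0.003,-0.02,0,0,-0.5],[100,0.004,0.002,-0.02,0,0,0],[100,0,0,-0.015,0,0,0],[100,0,0,0,0,0,0],[100,0,0,0,0,0,0]]]}}

```text
time_s: 2.37
position: [0.5545, 0.028, 0.1671]
orientation: [3.136, -0.178, -0.005]
ft_force: [-0.2, -1.0, 0.1]
finger_gap: 1.005
```

```bash
python3 - <<'E'
from h import *
st();print(yaw())
E
```

```text
{'time_s': 2.3667, 'joint_positions': [-0.0418, 0.0427, 1.6756, -0.0003, 1.4265, 1.6424], 'position': [0.5545, 0.028, 0.1671], 'orientation': [3.1362, -0.178, -0.005], 'ft_force': [-0.1855, -0.9652, 0.087], 'moment': [0.053, 0.0635, 0.0173], 'finger_gap': 1.0046}
(np.float64(-6.496122128428814), array([-3.19537708e-03, -1.63280274e-04, -9.99994881e-01]))
```

>>> {"op": "send_rows", "data": {"commands": [[[100,0.0015,0.003,-0.012,0,0,0],[100,0.0015,0.0035,-0.012,0,0,0],[100,0,0,-0.012,0,0,0],[100,0,0,-0.006,0,0,0],[100,0,0,-0.005,0,0,0],[100,0,0,0,0,0,0],[15,0,0,0,0,0,0],[15,0,0,0,0,0,0],[15,0,0,0,0,0,0],[15,0,0,0,0,0,0],[15,0,0,0,0,0,0],[15,0,0,0,0,0,0],[15,0,0,0,0,0,0],[15,0,0,0,0,0,0]]], "squeeze": 40}}

```text
time_s: 3.53
position: [0.5589, 0.0354, 0.1217]
orientation: [3.137, -0.177, 0.0]
ft_force: [-0.1, -0.3, 0.3]
finger_gap: 0.476
```

>>> {"op": "send_rows", "data": {"commands": [[[15,0,0,0,0,0,0],[15,0,0,0,0,0,0],[15,0,0,0,0,0,0],[15,0,0,0,0,0,0],[15,0,0,0,0,0,0],[15,0,0,0,0,0,0]]]}}

```text
time_s: 4.03
position: [0.5589, 0.0353, 0.1216]
orientation: [3.137, -0.177, -0.0]
ft_force: [0.0, -0.2, 0.2]
finger_gap: 0.274
```

>>> {"op": "send_rows", "data": {"commands": [[[15,0,0,0.003,0,0,0],[15,0,0,0.008,0,0,0],[15,0,0,0.012,0,0,0],[15,0,0,0.015,0,0,0],[15,0,0,0.015,0,0,0],[15,0,0,0.015,0,0,0],[15,0,0,0.012,0,0,0],[15,0,0,0.008,0,0,0],[15,0,0,0,0,0,0],[15,0,0,0,0,0,0]]]}}

```text
time_s: 4.87
position: [0.5591, 0.0354, 0.21]
orientation: [-3.137, 0.177, -0.001]
ft_force: [0.1, 0.5, -5.1]
finger_gap: 0.274
```

```bash
python3 - <<'E'
from h import *
st();print(yaw());grab('scene','d')
E
```

```text
{'time_s': 4.8667, 'joint_positions': [-0.0284, 0.0264, 1.6134, 0.0, 1.501, 1.655], 'position': [0.5591, 0.0354, 0.21], 'orientation': [-3.1366, 0.1768, -0.0012], 'ft_force': [0.0769, 0.5134, -5.1457], 'moment': [0.0162, 0.0355, -0.0235], 'finger_gap': 0.274}
(np.float64(-6.451490037217677), array([ 7.95014947e-04, -2.97506115e-06, -9.99999684e-01]))
```

View pics/d_scene.png

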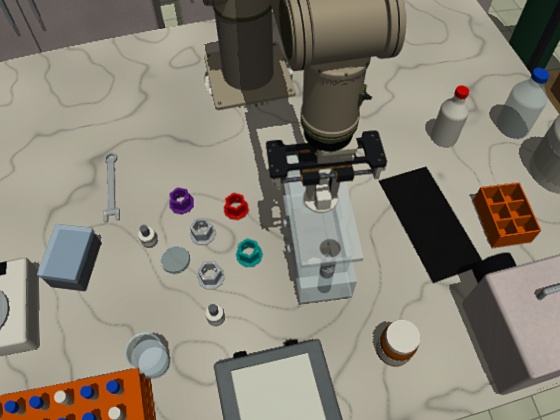

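>>> {"op": "send_rows", "data": {"commands": [[[15,0,0.01,0,0,0,0],[15,0,0.02,0,0,0,1],[15,0,0.025,0,0,0,1],[15,0,0.025,0,0,0,1],[15,0,0.025,0,0,0,1],[15,0,0.025,0,0,0,1],[15,0,0.025,0,0,0,1],[15,0,0.025,0,0,0,1],[15,0,0.025,0,0,0,1],[15,0,0.025,0,0,0,1],[15,0,0.02,0,0,0,1],[15,0,0.01,0,0,0,1],[15,-0.001,0.007,0,0,0,1],[15,-0.001,0.003,0,0,0,0],[15,0,0,0,0,0,0],[15,0,0,0,0,0,0]]]}}

```text
time_s: 6.25
position: [0.5569, 0.3045, 0.2094]
orientation: [3.137, 0.151, -0.0]
ft_force: [0.6, 0.5, -3.7]
finger_gap: 0.277
```

```bash
python3 - <<'E'
from h import *
st();print(yaw())
E
```

```text
{'time_s': 6.25, 'joint_positions': [0.4199, 0.2282, 1.3955, -0.0004, 1.5184, 1.8948], 'position': [0.5569, 0.3045, 0.2094], 'orientation': [3.1374, 0.1505, -0.0005], 'ft_force': [0.5637, 0.5282, -3.6938], 'moment': [-0.0011, 0.0543, 0.0435], 'finger_gap': 0.2769}
(np.float64(5.49268578471083), array([-2.76850500e-04, -5.59864304e-04, -9.99999805e-01]))
```

>>> {"op": "send_rows", "data": {"commands": [[[15,0,0.0005,-0.01,0,0,0],[15,0,0.0005,-0.02,0,0,0],[15,0,0,-0.022,0,0,0],[15,0,0,-0.022,0,0,0],[15,0,0,-0.022,0,0,0],[15,0,0,-0.022,0,0,0],[15,0,0,-0.02,0,0,0],[15,0,0,-0.015,0,0,0],[15,0,0,-0.01,0,0,0],[15,0,0,-0.007,0,0,0],[15,0,0,-0.004,0,0,0],[15,0,0,-0.003,0,0,0],[15,0,0,-0.002,0,0,0],[15,0,0,0,0,0,0],[15,0,0,0,0,0,0]]]}}

```text
time_s: 7.5
position: [0.5574, 0.3066, 0.0315]
orientation: [-3.137, -0.152, -0.002]
ft_force: [-0.4, -1.1, -3.6]
finger_gap: 0.279
```

>>> {"op": "send_rows", "data": {"commands": [[[15,0,0,-0.001,0,0,0],[15,0,0,-0.001,0,0,0],[15,0,0,-0.001,0,0,0],[15,0,0,0,0,0,0]]]}}

```text
time_s: 7.83
position: [0.5573, 0.3066, 0.0286]
orientation: [-3.138, -0.152, -0.001]
ft_force: [-1.1, -0.5, 2.4]
finger_gap: 0.278
```

>>> {"op": "send_rows", "data": {"commands": [[[60,0,0,0,0,0,0],[60,0,0,0,0,0,0],[60,0,0,0,0,0,0],[60,0,0,0,0,0,0],[60,0,0,0,0,0,0],[60,0,0,0.01,0,0,0],[60,0,0,0.02,0,0,0],[60,0,0,0.03,0,0,0],[60,0,0,0.035,0,0,0],[60,0,0,0.035,0,0,0],[60,0,0,0.035,0,0,0],[60,0,0,0.03,0,0,0],[60,0,0,0.015,0,0,0]]]}}

```text
time_s: 8.92
position: [0.5585, 0.3071, 0.2443]
orientation: [-3.135, -0.152, -0.011]
ft_force: [0.0, 0.9, 0.8]
finger_gap: 0.6
```

>>> {"op": "send_rows", "data": {"commands": [[[60,0,-0.01,0,0,0,-1],[60,0,-0.02,0,0,0,-1],[60,0,-0.035,0,0,0,-1],[60,0,-0.035,0,0,0,-1],[60,0,-0.035,0,0,0,-1],[60,0,-0.035,0,0,0,-1],[60,0,-0.035,0,0,0,-1],[60,0,-0.035,0,0,0,-1],[60,0,-0.035,0,0,0,-1],[60,0,-0.035,0,0,0,-1],[60,0,-0.035,0,0,0,-1],[60,0,-0.03,0,0,0,-1],[60,0,-0.02,0,0,0,0],[60,0,-0.01,0,0,0,0],[60,0,0,0,0,0,0],[60,0,0,0,0,0,0]]]}}

```text
time_s: 10.25
position: [0.5565, -0.0984, 0.2371]
orientation: [-3.136, 0.179, 0.001]
ft_force: [0.3, -0.2, 0.2]
finger_gap: 0.602
```

```bash
python3 - <<'E'
from h import *
st();print(yaw())
for n in('top','scene','wrist'): grab(n,'e')
E
python3 m1.py e
```

```text
{'time_s': 10.25, 'joint_positions': [-0.2661, 0.03, 1.5605, 0.0005, 1.5521, 1.4184], 'position': [0.5565, -0.0984, 0.2371], 'orientation': [-3.1358, 0.1786, 0.0015], 'ft_force': [0.3447, -0.1881, 0.1978], 'moment': [0.0585, 0.0028, 0.0228], 'finger_gap': 0.6021}
(np.float64(-6.517975304292829), array([-8.9332382e-04,  8.0071277e-04, -9.9999928e-01]))
top
stud 69 [264.4 151.7] [0.6598 0.0232 0.1547]
stud 1220 [273.8 277.7] [ 0.438  -0.0096  0.667 ]
stud 81 [252.4 246.2] [0.4558 0.0442 0.1536]
obj 83 [404.  137.3] zt 0.068 topmean [ 0.7203 -0.3105  0.066 ] circ [ 723.3 -315. ] 21.3 [105. 107. 105.]
obj 106 [412.  134.1] zt 0.045 topmean [ 0.7319 -0.3312  0.042 ] circ [ 729.6 -330.9] 21.1 [123. 125. 123.]
obj 80 [318.6 215.2] zt 0.038 topmean [ 0.53   -0.1051  0.0352] circ [ 537.4 -108.9] 20.6 [48. 94. 89.]
obj 175 [356.9 243. ] zt 0.038 topmean [ 0.4645 -0.2     0.0352] circ [ 464.4 -198.5] 23.0 [66. 65. 64.]
obj 152 [406.5 248. ] zt 0.062 topmean [ 0.4558 -0.3172  0.0603] circ [ 456.2 -318.2] 8.8 [90.5 88.5 84. ]
obj 170 [321.8 261.2] zt 0.037 topmean [ 0.4195 -0.1156  0.0349] circ [
[... 615 characters left out ...]
339] circ [ 541.5 -107.9] 23.9 [  0. 106. 100.]
obj 136 [176.9 252.2] zt 0.019 topmean [ 0.5076 -0.259   0.0174] circ [ 511.6 -263.1] 28.1 [115. 127. 122.]
obj 123 [170.5 262.4] zt 0.019 topmean [ 0.5287 -0.2756  0.0174] circ [ 528.8 -278.2] 25.9 [115. 127. 123.]
obj 306 [209.2 271.3] zt 0.037 topmean [ 0.5739 -0.1979  0.034 ] circ [ 573.2 -198.2] 24.6 [122.5 127.  125.5]
obj 304 [214.3 313.5] zt 0.061 topmean [ 0.6671 -0.2034  0.0596] circ [ 666.4 -203.3] 9.2 [114.5 113.5 105.5]
obj 271 [152.6 348.9] zt 0.062 topmean [ 0.7002 -0.3293  0.0623] circ [ 702.6 -328.1] 12.8 [154. 166. 166.]
obj 119 [164.7 357.6] zt 0.067 topmean [ 0.7391 -0.3092  0.0662] circ [ 736.9 -310.6] 13.8 [120. 131. 131.]
```

View pics/e_scene.png

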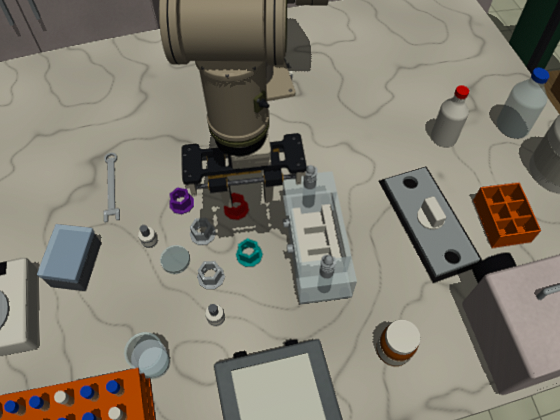

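View pics/e_wrist.png

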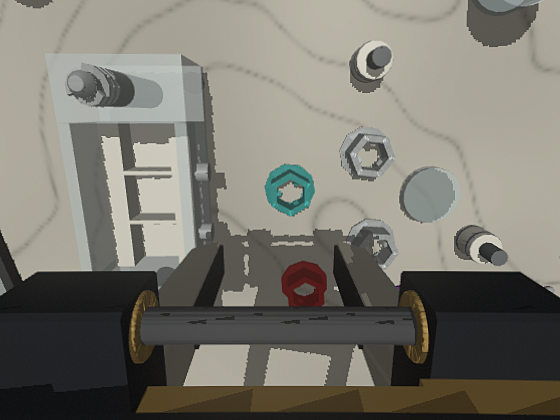

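>>> {"op": "send_rows", "data": {"commands": [[[60,0.012,-0.012,0,0,0,0],[60,0.024,-0.023,0,0,0,0],[60,0.024,-0.023,0,0,0,0],[60,0.024,-0.023,-0.01,0,0,0],[60,0.015,-0.014,-0.02,0,0,0],[60,0.01,-0.01,-0.025,0,0,0],[60,0,0,-0.025,0,0,0],[60,0,0,-0.02,0,0,0],[60,0,0,-0.015,0,0,0],[60,0,0,0,0,0,0],[60,0,0,0,0,0,0]]]}}

```text
time_s: 11.32
position: [0.6655, -0.2024, 0.122]
orientation: [-3.136, 0.175, 0.003]
ft_force: [-0.2, 0.3, -1.0]
finger_gap: 0.599
```

```bash
python3 - <<'E'
from h import *
st();print(yaw())
for n in('top','scene','wrist'): grab(n,'f')
E
python3 m1.py f | egrep 'scene|top$|obj.*zt 0.06'
```

```text
{'time_s': 11.3167, 'joint_positions': [-0.369, 0.4445, 1.2916, 0.0001, 1.4073, 1.3132], 'position': [0.6655, -0.2024, 0.122], 'orientation': [-3.1361, 0.1749, 0.0027], 'ft_force': [-0.2185, 0.2966, -1.0252], 'moment': [-0.0155, 0.0355, 0.0042], 'finger_gap': 0.5994}
(np.float64(-6.38526143937619), array([-1.65523774e-03,  7.50891710e-04, -9.99998348e-01]))
top
scene
obj 260 [145.9 234.8] zt 0.061 topmean [ 0.4565 -0.3169  0.0599] circ [ 455.8 -317.5] 10.0 [106.5 106.  100. ]
obj 299 [214.2 313.4] zt 0.061 topmean [ 0.6669 -0.2033  0.0592] circ [ 666.6 -203.9] 9.5 [125. 125. 118.]
obj 277 [152.5 349. ] zt 0.062 topmean [ 0.7    -0.3302  0.0624] circ [ 703.5 -327.5] 13.7 [162. 175. 175.]
obj 110 [164.8 357.4] zt 0.067 topmean [ 0.7403 -0.3095  0.0656] circ [ 736.3 -310.8] 14.2 [127.  138.5 137.5]
```

View pics/f_wrist.png

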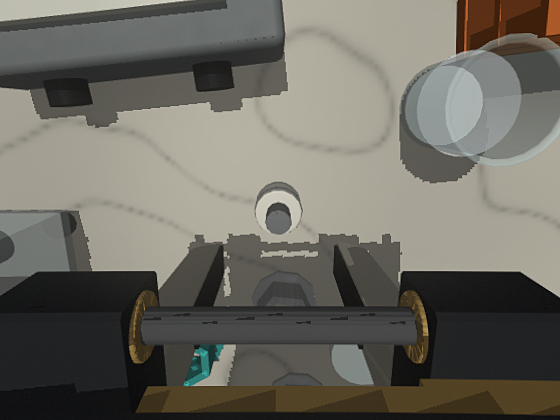

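>>> {"op": "send_rows", "data": {"commands": [[[60,0.0005,-0.0005,-0.015,0,0,0],[60,0,-0.0005,-0.02,0,0,0],[60,0,0,-0.02,0,0,0],[60,0,0,-0.013,0,0,0],[60,0,0,-0.008,0,0,0],[60,0,0,-0.004,0,0,0],[60,0,0,0,0,0,0],[10,0,0,0,0,0,0],[10,0,0,0,0,0,0],[10,0,0,0,0,0,0],[10,0,0,0,0,0,0],[10,0,0,0,0,0,0],[10,0,0,0,0,0,0],[10,0,0,0,0,0,0],[10,0,0,0,0,0,0],[10,0,0,0,0,0,0],[10,0,0,0,0,0,0]]], "squeeze": 20}}

```text
time_s: 12.88
position: [0.6665, -0.2047, 0.0428]
orientation: [3.137, -0.177, 0.0]
ft_force: [-0.3, 0.1, 1.4]
finger_gap: 0.186
```

>>> {"op": "send_rows", "data": {"commands": [[[10,0,0,0.008,0,0,0],[10,0,0,0.02,0,0,0],[10,0,0,0.03,0,0,0],[10,0,0,0.035,0,0,0],[10,0,0,0.035,0,0,0],[10,-0.004,0.01,0.025,0,0,0],[10,-0.01,0.022,0.012,0,0,0],[10,-0.013,0.029,0,0,0,0],[10,-0.013,0.029,0,0,0,0],[10,-0.013,0.029,0,0,0,0],[10,-0.013,0.029,0,0,0,0],[10,-0.013,0.029,0,0,0,0],[10,-0.013,0.029,0,0,0,0],[10,-0.01,0.02,0,0,0,0],[10,-0.0065,0.013,0,0,0,0],[10,0,0,0,0,0,0],[10,0,0,0,0,0,0]]]}}

```text
time_s: 14.3
position: [0.558, 0.0344, 0.2081]
orientation: [3.136, -0.175, 0.001]
ft_force: [0.4, -0.9, -1.1]
finger_gap: 0.186
```

```bash
python3 - <<'E'
from h import *
st();print(yaw())
for n in('scene','wrist'): grab(n,'g')
E
```

```text
{'time_s': 14.3, 'joint_positions': [-0.0298, 0.0244, 1.619, -0.0005, 1.4975, 1.6525], 'position': [0.558, 0.0344, 0.2081], 'orientation': [3.1363, -0.1749, 0.0011], 'ft_force': [0.3584, -0.9062, -1.0824], 'moment': [-0.0043, 0.0152, -0.0176], 'finger_gap': 0.186}
(np.float64(-6.383569151766904), array([ 6.94546271e-04, -4.78246241e-04, -9.99999644e-01]))
```

View pics/g_wrist.png

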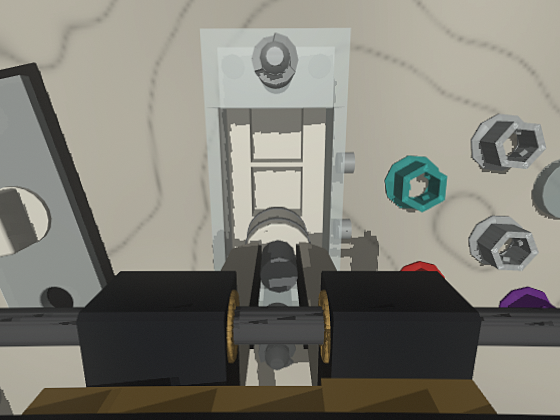

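```bash
python3 - <<'E'
from h import *
d=load('wrist','g');P=pts(d)
c=np.array([.5575,.0343]);a=np.radians(-6.5);ex=np.array([np.cos(a),np.sin(a)]);ey=np.array([-ex[1],ex[0]])
q=P.reshape(-1,3);L=np.c_[(q[:,:2]-c)@ex,(q[:,:2]-c)@ey,q[:,2]]
def info(m,n): 
    s=L[m]; print(n,len(s),s.min(0).round(4),s.max(0).round(4),s.mean(0).round(4))
top=abs(L[:,2]-.05)<.004
info(top&(abs(L[:,1])<.020)&(L[:,0]>.02)&(L[:,0]<.032),'divider12 exp x .026')
info(top&(L[:,1]>.02)&(L[:,1]<.05)&(L[:,0]>.03)&(L[:,0]<.07),'side+ exp y.024-.044')
info(top&(L[:,1]<-.02)&(L[:,1]>-.05)&(L[:,0]>.03)&(L[:,0]<.07),'side-')
info((abs(L[:,2]-.022)<.004)&(abs(L[:,1])<.04)&(L[:,0]>.026)&(L[:,0]<.09),'pocket2 floor exp .028-.076')
s=L[top&(L[:,1]>.015)&(L[:,1]<.05)&(L[:,0]>.03)&(L[:,0]<.07)];print(np.polyfit(s[:,0],s[:,1],1)) if len(s) else 0
E
```

```text
divider12 exp x .026 214 [ 0.0258 -0.0194  0.046 ] [0.0296 0.0195 0.0525] [0.0278 0.     0.0498]
side+ exp y.024-.044 1039 [0.0302 0.0257 0.0463] [0.0698 0.046  0.0536] [0.0504 0.0359 0.0501]
side- 1014 [ 0.0305 -0.0423  0.047 ] [ 0.0698 -0.0221  0.0538] [ 0.0507 -0.0323  0.0503]
pocket2 floor exp .028-.076 2548 [ 0.0291 -0.0222  0.0196] [0.0779 0.026  0.0259] [0.0541 0.0018 0.0223]
[0.00252447 0.0357703 ]
```

>>> {"op": "send_rows", "data": {"commands": [[[10,0.0005,0.0008,-0.01,0,0,0],[10,0,0,-0.02,0,0,0],[10,0,0,-0.025,0,0,0],[10,0,0,-0.025,0,0,0],[10,0,0,-0.02,0,0,0],[10,0,0,-0.015,0,0,0],[10,0,0,-0.012,0,0,0],[10,0,0,-0.008,0,0,0],[10,0,0,-0.005,0,0,0],[10,0,0,-0.002,0,0,0],[10,0,0,0,0,0,0],[10,0,0,0,0,0,0]]]}}

```text
time_s: 15.4
position: [0.5592, 0.0351, 0.0666]
orientation: [-3.137, 0.177, -0.002]
ft_force: [0.2, 0.1, -1.8]
finger_gap: 0.184
```

Just above the floor; lower 1.5 mm, release and rise.

>>> {"op": "send_rows", "data": {"commands": [[[10,0,0,-0.0015,0,0,0],[10,0,0,0,0,0,0],[33,0,0,0,0,0,0],[33,0,0,0,0,0,0],[33,0,0,0,0,0,0],[33,0,0,0,0,0,0],[33,0,0,0.005,0,0,0],[33,0,0,0.015,0,0,0],[33,0,0,0.025,0,0,0],[33,0,0,0.03,0,0,0],[33,0,0,0.035,0,0,0],[33,0,0,0.03,0,0,0],[33,0,0,0.02,0,0,0]]]}}

```text
time_s: 16.48
position: [0.5596, 0.0351, 0.2286]
orientation: [-3.136, 0.177, -0.007]
ft_force: [1.2, -0.2, 0.5]
finger_gap: 0.331
```

>>> {"op": "send_rows", "data": {"commands": [[[50,-0.002,-0.015,0,0,0,0],[60,-0.005,-0.03,0,0,0,0],[60,-0.008,-0.035,0,0,0,0],[60,-0.009,-0.035,0,0,0,0],[60,-0.009,-0.035,0,0,0,0],[60,-0.009,-0.035,0,0,0,0],[60,-0.009,-0.035,0,0,0,0],[60,-0.009,-0.035,0,0,0,0],[60,-0.009,-0.035,0,0,0,0],[60,-0.009,-0.03,0,0,0,0],[60,-0.01,-0.02,0,0,0,0],[60,-0.01,-0.01,0,0,0,0],[60,-0.005,0,0,0,0,0],[60,0,0,0,0,0,0],[60,0,0,0,0,0,0]]]}}

```text
time_s: 17.73
position: [0.4556, -0.3142, 0.2244]
orientation: [-3.136, 0.177, -0.001]
ft_force: [-0.7, 0.7, -0.1]
finger_gap: 0.598
```

```bash
python3 - <<'E'
from h import *
st();print(yaw())
for n in('top','scene','wrist'): grab(n,'i')
E
python3 m1.py i | egrep 'scene|top$|obj.*zt 0.06'
```

```text
{'time_s': 17.7333, 'joint_positions': [-0.6967, 0.0019, 1.6119, 0.0005, 1.5276, 0.9867], 'position': [0.4556, -0.3142, 0.2244], 'orientation': [-3.1364, 0.1769, -0.0008], 'ft_force': [-0.6996, 0.6727, -0.1349], 'moment': [0.0393, -0.0223, -0.0308], 'finger_gap': 0.5978}
(np.float64(-6.457561494993872), array([ 5.18140207e-04,  1.93555372e-04, -9.99999847e-01]))
top
obj 143 [406.5 141.8] zt 0.065 topmean [ 0.7092 -0.3178  0.0637] circ [ 720.7 -324.6] 29.6 [100. 103. 100.]
scene
obj 290 [146.5 234.5] zt 0.061 topmean [ 0.4563 -0.317   0.0598] circ [ 456.  -316.9] 9.6 [100.   99.5  93.5]
obj 277 [152.5 349. ] zt 0.062 topmean [ 0.7007 -0.3286  0.0636] circ [ 702.7 -328. ] 13.0 [151. 162. 163.]
obj 118 [164.6 357.3] zt 0.069 topmean [ 0.7388 -0.3088  0.0671] circ [ 735.4 -310.2] 14.9 [118.5 129.  129. ]
```

View pics/i_scene.png

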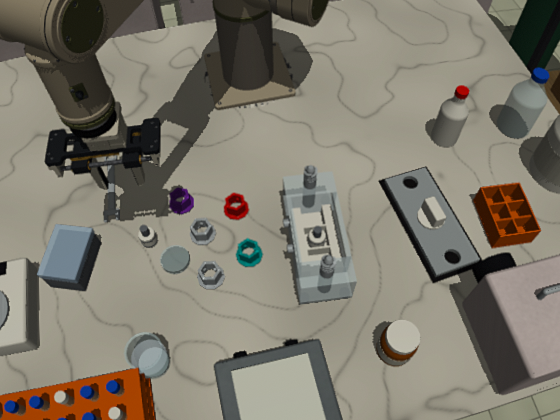

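```bash
python3 - <<'E'
from h import *
for n in('top','scene'):
    P=pts(load(n,'a')); m=(P[...,0]>.36)&(P[...,0]<.56)&(P[...,1]<-.36)&(P[...,1]>-.56)&(P[...,2]>.02)
    q=P[m]; print(n,len(q),q.min(0),q.max(0))
E
```

```text
top 2134 [ 0.40525818 -0.54433616  0.02001918] [ 0.54571512 -0.42495707  0.07623169]
scene 2830 [ 0.40616758 -0.54472674  0.02003725] [ 0.54842561 -0.42379999  0.07601887]
```

>>> {"op": "send_rows", "data": {"commands": [[[60,0,-0.003,-0.01,0,0,0],[60,0,0,-0.025,0,0,0],[60,0,0,-0.035,0,0,0],[60,0,0,-0.035,0,0,0],[60,0,0,-0.03,0,0,0],[60,0,0,-0.02,0,0,0],[60,0,0,-0.015,0,0,0],[60,0,0,-0.008,0,0,0],[60,0,0,-0.003,0,0,0],[60,0,0,0,0,0,0],[10,0,0,0,0,0,0],[10,0,0,0,0,0,0],[10,0,0,0,0,0,0],[10,0,0,0,0,0,0],[10,0,0,0,0,0,0],[10,0,0,0,0,0,0],[10,0,0,0,0,0,0],[10,0,0,0,0,0,0],[10,0,0,0,0,0,0],[10,0,0,0,0,0,0]]], "squeeze": 20}}

```text
time_s: 19.55
position: [0.4555, -0.3179, 0.0433]
orientation: [3.136, -0.177, 0.0]
ft_force: [0.6, 0.8, 1.9]
finger_gap: 0.188
```

```bash
python3 - <<'E'
from h import *
d=load('wrist','i');R=cv2.Rodrigues(d['rvec'])[0];print(-R.T@np.ravel(d['tvec']),R[2])
E
```

```text
[ 0.52827281 -0.32094104  0.39070323] [-0.25695564  0.0270711  -0.96604397]
```

>>> {"op": "send_rows", "data": {"commands": [[[10,0,0,0.008,0,0,0],[10,0,0,0.02,0,0,0],[10,0,0,0.03,0,0,0],[10,0,0,0.035,0,0,0],[10,0,0.005,0.035,0,0,0],[10,0.003,0.015,0.025,0,0,0],[10,0.005,0.025,0.014,0,0,0],[10,0.005,0.034,0,0,0,0],[10,0.005,0.035,0,0,0,0],[10,0.005,0.035,0,0,0,0],[10,0.005,0.035,0,0,0,0],[10,0.005,0.035,0,0,0,0],[10,0.005,0.035,0,0,0,0],[10,0.005,0.035,0,0,0,0],[10,0.005,0.03,0,0,0,0],[10,0.005,0.025,0,0,0,0],[10,0,0.01,0,0,0,0],[10,0,0.005,0,0,0,0],[10,0,0,0,0,0,0],[10,0,0,0,0,0,0]]]}}

```text
time_s: 21.22
position: [0.5082, 0.0403, 0.2102]
orientation: [3.136, -0.177, -0.0]
ft_force: [-0.1, -0.4, -0.4]
finger_gap: 0.185
```

```bash
python3 - <<'E'
from h import *
st();print(yaw())
for n in('scene',): grab(n,'j')
E
```

```text
{'time_s': 21.2167, 'joint_positions': [-0.021, -0.111, 1.7466, -0.0006, 1.5062, 1.6626], 'position': [0.5082, 0.0403, 0.2102], 'orientation': [3.136, -0.1771, -0.0004], 'ft_force': [-0.1047, -0.4017, -0.4286], 'moment': [0.0346, 0.0207, -0.0229], 'finger_gap': 0.1854}
(np.float64(-6.464155681434662), array([-2.71625315e-04, -5.53701447e-04, -9.99999810e-01]))
```

View pics/j_scene.png

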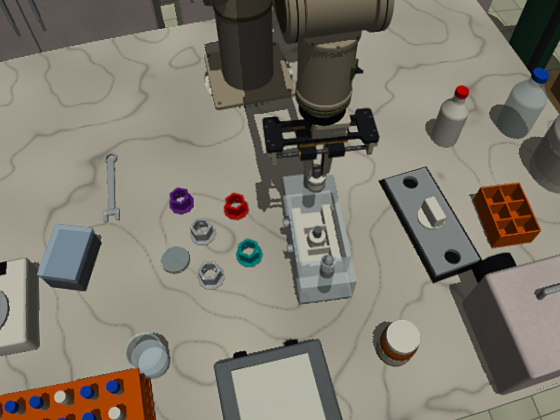

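>>> {"op": "send_rows", "data": {"commands": [[[10,0.0005,0.0003,-0.01,0,0,0],[10,0,0,-0.02,0,0,0],[10,0,0,-0.025,0,0,0],[10,0,0,-0.025,0,0,0],[10,0,0,-0.02,0,0,0],[10,0,0,-0.015,0,0,0],[10,0,0,-0.012,0,0,0],[10,0,0,-0.008,0,0,0],[10,0,0,-0.005,0,0,0],[10,0,0,-0.003,0,0,0],[10,0,0,0,0,0,0],[10,0,0,0,0,0,0]]]}}

```text
time_s: 22.27
position: [0.5095, 0.0414, 0.0679]
orientation: [-3.137, 0.177, -0.002]
ft_force: [0.7, -0.3, -0.7]
finger_gap: 0.189
```

>>> {"op": "send_rows", "data": {"commands": [[[10,0,0,-0.002,0,0,0],[10,0,0,0,0,0,0],[33,0,0,0,0,0,0],[33,0,0,0,0,0,0],[33,0,0,0,0,0,0],[33,0,0,0,0,0,0],[33,0,0,0.005,0,0,0],[33,0,0,0.015,0,0,0],[33,0,0,0.025,0,0,0],[33,0,0,0.03,0,0,0],[33,0,0,0.035,0,0,0],[33,0,0,0.03,0,0,0],[33,0,0,0.02,0,0,0]]]}}

```text
time_s: 23.35
position: [0.51, 0.0414, 0.2294]
orientation: [-3.136, 0.177, -0.007]
ft_force: [0.2, 0.3, -0.3]
finger_gap: 0.332
```

>>> {"op": "send_rows", "data": {"commands": [[[60,0.002,0.01,0,0,0,0],[60,0.005,0.02,0,0,0,1],[60,0.005,0.025,0,0,0,1],[60,0.005,0.025,0,0,0,1],[60,0.005,0.025,0,0,0,1],[60,0.005,0.025,0,0,0,1],[60,0.005,0.025,0,0,0,1],[60,0.005,0.025,0,0,0,1],[60,0.005,0.025,0,0,0,1],[60,0.005,0.025,0,0,0,1],[60,0,0.02,0,0,0,1],[60,0,0.01,0,0,0,1],[60,0,0.005,0,0,0,1],[60,0,0,0,0,0,0],[60,0,0,0,0,0,0]]]}}

```text
time_s: 24.6
position: [0.5558, 0.3058, 0.2249]
orientation: [3.137, 0.152, -0.001]
ft_force: [-0.4, 0.0, 0.2]
finger_gap: 0.601
```

```bash
cat > cov.py <<'E'
from h import *
import sys
for n in('top','scene','wrist'):
    P=pts(load(n,sys.argv[1])); m=(P[...,0]>.5)&(P[...,0]<.61)&(P[...,1]>.25)&(P[...,1]<.36)&(P[...,2]>.05)&(P[...,2]<.064)
    q=P[m]
    if len(q)>20: print(n,len(q),q.mean(0).round(4),cv2.minAreaRect((q[:,:2]*1000).astype(np.float32)))
E
python3 - <<'E'
from h import *
st();print(yaw())
for n in('top','scene','wrist'): grab(n,'k')
E
python3 cov.py k
```

```text
{'time_s': 24.6, 'joint_positions': [0.4224, 0.221, 1.3757, -0.0004, 1.5455, 1.8967], 'position': [0.5558, 0.3058, 0.2249], 'orientation': [3.1374, 0.1515, -0.0007], 'ft_force': [-0.3556, 0.0466, 0.2062], 'moment': [0.0232, 0.0028, 0.0032], 'finger_gap': 0.6007}
(np.float64(5.529445678047034), array([-3.91218450e-04, -5.89703504e-04, -9.99999750e-01]))
top 84 [0.5336 0.3024 0.0573] ((533.7575073242188, 303.17999267578125), (16.739940643310547, 28.66230583190918), 1.1569424867630005)
scene 279 [0.5566 0.3039 0.0558] ((556.2608642578125, 303.92181396484375), (59.12714767456055, 27.65985870361328), 3.7417805194854736)
wrist 1579 [0.5577 0.3066 0.057 ] ((556.4990844726562, 306.7340393066406), (59.23748016357422, 25.4606876373291), 5.941171169281006)
```

View pics/k_scene.png

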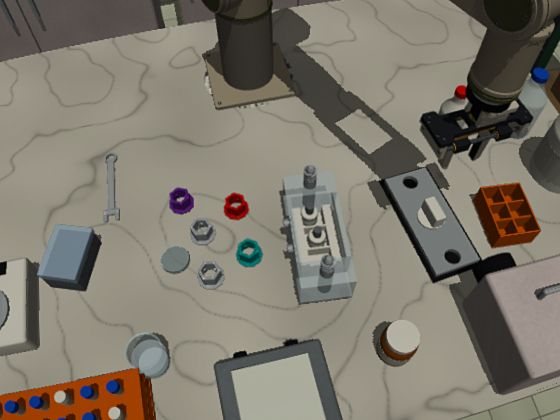

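View pics/k_wrist.png

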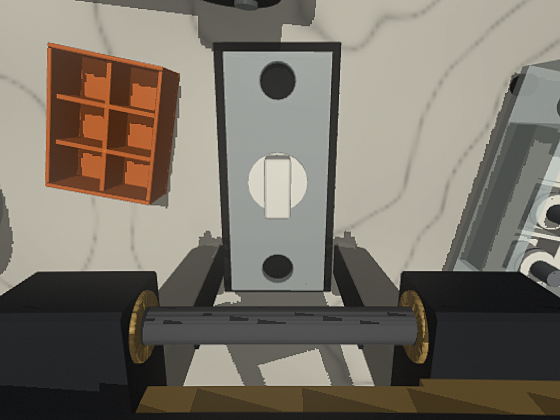

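>>> {"op": "send_rows", "data": {"commands": [[[60,0.0015,0.0008,-0.01,0,0,0],[60,0,0,-0.025,0,0,0],[60,0,0,-0.035,0,0,0],[60,0,0,-0.035,0,0,0],[60,0,0,-0.033,0,0,0],[60,0,0,-0.025,0,0,0],[60,0,0,-0.018,0,0,0],[60,0,0,-0.009,0,0,0],[60,0,0,-0.005,0,0,0],[60,0,0,-0.001,0,0,0],[60,0,0,0,0,0,0],[15,0,0,0,0,0,0],[15,0,0,0,0,0,0],[15,0,0,0,0,0,0],[15,0,0,0,0,0,0],[15,0,0,0,0,0,0],[15,0,0,0,0,0,0],[15,0,0,0,0,0,0],[15,0,0,0,0,0,0],[15,0,0,0,0,0,0]]], "squeeze": 40}}

```text
time_s: 26.42
position: [0.5577, 0.3072, 0.0296]
orientation: [3.138, 0.152, 0.001]
ft_force: [-0.5, -2.5, 6.2]
finger_gap: 0.278
```

>>> {"op": "send_rows", "data": {"commands": [[[15,0,0,0.004,0,0,0],[15,0,0,0.01,0,0,0],[15,0,0,0.02,0,0,0],[15,0,0,0.025,0,0,0],[15,0,0,0.03,0,0,0],[15,0,0,0.03,0,0,0],[15,0,0,0.03,0,0,0],[15,0,0,0.02,0,0,0],[15,0,0,0.011,0,0,0],[15,0,0,0,0,0,0],[15,0,0,0,0,0,0]]]}}

```text
time_s: 27.33
position: [0.5572, 0.3073, 0.2086]
orientation: [3.138, 0.152, -0.001]
ft_force: [-0.1, 0.7, -4.3]
finger_gap: 0.276
```

>>> {"op": "send_rows", "data": {"commands": [[[15,0,-0.01,0,0,0,0],[15,0,-0.02,0,0,0,-1],[15,0,-0.025,0,0,0,-1],[15,0,-0.025,0,0,0,-1],[15,0,-0.025,0,0,0,-1],[15,0,-0.025,0,0,0,-1],[15,0,-0.025,0,0,0,-1],[15,0,-0.025,0,0,0,-1],[15,0,-0.025,0,0,0,-1],[15,0,-0.025,0,0,0,-1],[15,0,-0.02,0,0,0,-1],[15,0,-0.012,0,0,0,-1],[15,0,-0.007,0,0,0,-1],[15,0,-0.003,0,0,0,0],[15,0,0,0,0,0,0],[15,0,0,0,0,0,0]]]}}

```text
time_s: 28.67
position: [0.5572, 0.036, 0.2088]
orientation: [-3.136, 0.175, 0.001]
ft_force: [0.2, 0.2, -5.0]
finger_gap: 0.278
```

```bash
python3 - <<'E'
from h import *
st();print(yaw())
for n in('top','scene','wrist'): grab(n,'l')
E

```

```text
{'time_s': 28.6667, 'joint_positions': [-0.0276, 0.0234, 1.6187, 0.0005, 1.5001, 1.6549], 'position': [0.5572, 0.036, 0.2088], 'orientation': [-3.1362, 0.1755, 0.0009], 'ft_force': [0.2279, 0.1692, -5.0251], 'moment': [0.0004, -0.0144, -0.0389], 'finger_gap': 0.2781}
(np.float64(-6.405391621978277), array([-5.37836774e-04,  5.13097215e-04, -9.99999724e-01]))
```

View pics/l_wrist.png

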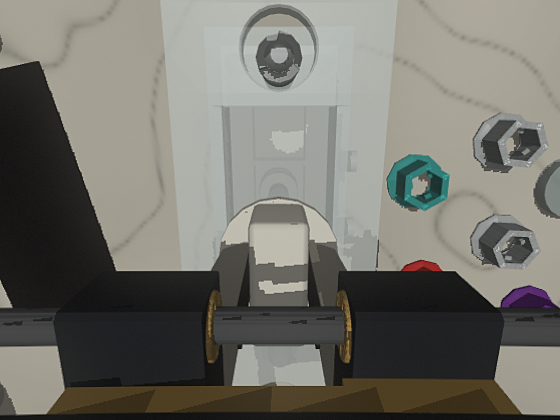

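View pics/l_scene.png

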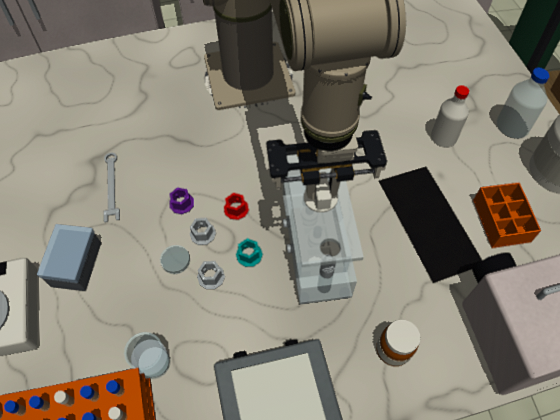

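>>> {"op": "send_rows", "data": {"commands": [[[15,0.0018,-0.0005,-0.008,0,0,0],[15,0,0,-0.012,0,0,0],[15,0,0,-0.01,0,0,0],[15,0,0,-0.008,0,0,0],[15,0,0,-0.006,0,0,0],[15,0,0,0,0,0,0],[15,0,0,0,0,0,0]]]}}

```text
time_s: 29.4
position: [0.5587, 0.0347, 0.1644]
orientation: [3.137, -0.177, -0.002]
ft_force: [0.7, -0.1, -3.4]
finger_gap: 0.278
```

```bash
python3 - <<'E'
from h import *
st();print(yaw())
for n in('top','scene','wrist'): grab(n,'m')
im=cv2.imread('pics/m_top.png');cv2.imwrite('pics/m_topc.png',cv2.resize(im[130:280,210:320],None,fx=5,fy=4))
E

```

```text
{'time_s': 29.4, 'joint_positions': [-0.0295, 0.0551, 1.6679, 0.0, 1.42, 1.654], 'position': [0.5587, 0.0347, 0.1644], 'orientation': [3.1366, -0.1769, -0.0022], 'ft_force': [0.7475, -0.137, -3.3633], 'moment': [0.0509, -0.0774, -0.0498], 'finger_gap': 0.2782}
(np.float64(-6.4543976725525445), array([-1.36876131e-03,  6.02425575e-05, -9.99999061e-01]))
```

View pics/m_wrist.png

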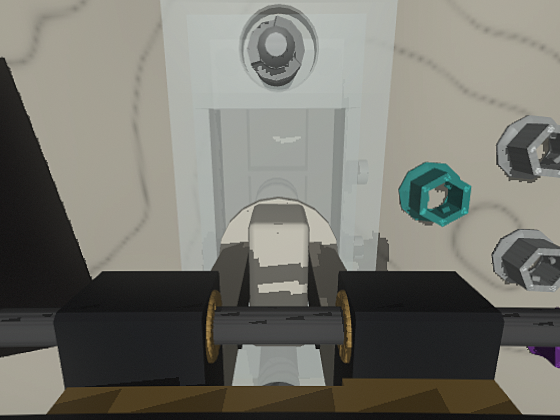

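Stud tip is inside the hole (277,45 within the ring 238–317). Continue down by 42 mm.

>>> {"op": "send_rows", "data": {"commands": [[[15,0,0.0003,-0.006,0,0,0],[15,0,0.0003,-0.008,0,0,0],[15,0,0,-0.008,0,0,0],[15,0,0,-0.007,0,0,0],[15,0,0,-0.005,0,0,0],[15,0,0,-0.003,0,0,0],[15,0,0,-0.002,0,0,0],[15,0,0,0,0,0,0],[15,0,0,0,0,0,0]]]}}

```text
time_s: 30.3
position: [0.5593, 0.0353, 0.1263]
orientation: [3.137, -0.177, 0.0]
ft_force: [-0.2, 0.2, -3.8]
finger_gap: 0.275
```

>>> {"op": "send_rows", "data": {"commands": [[[15,0,0,-0.002,0,0,0],[15,0,0,-0.0015,0,0,0],[15,0,0,-0.001,0,0,0],[15,0,0,0,0,0,0],[15,0,0,0,0,0,0]]]}}

```text
time_s: 30.72
position: [0.5596, 0.0353, 0.1226]
orientation: [3.137, -0.177, 0.002]
ft_force: [-2.8, 0.3, 4.9]
finger_gap: 0.28
```

>>> {"op": "send_rows", "data": {"commands": [[[60,0,0,0,0,0,0],[60,0,0,0,0,0,0],[60,0,0,0,0,0,0],[60,0,0,0,0,0,0],[60,0,0,0,0,0,0],[60,0,0,0.01,0,0,0],[60,0,0,0.02,0,0,0],[60,0,0,0.03,0,0,0],[60,0,0,0.03,0,0,0],[60,0,0,0.02,0,0,0],[100,-0.008,-0.02,0,0,0,0],[100,-0.012,-0.03,0,0,0,0],[100,-0.014,-0.035,0,0,0,0],[100,-0.014,-0.035,0,0,0,0],[100,-0.014,-0.035,0,0,0,0],[100,-0.014,-0.035,0,0,0,0],[100,-0.012,-0.03,0,0,0,0],[100,-0.008,-0.015,0,0,0,0],[100,0,0,0,0,0,0],[100,0,0,0,0,0,0]]]}}

```text
time_s: 32.38
position: [0.463, -0.2003, 0.2324]
orientation: [3.136, -0.181, 0.001]
ft_force: [-0.2, 0.9, 0.8]
finger_gap: 0.996
```

```bash
python3 - <<'E'
from h import *
st();print(yaw())
for n in('top','scene','wrist'): grab(n,'n')
im=cv2.imread('pics/n_top.png');cv2.imwrite('pics/n_topc.png',cv2.resize(im[130:280,210:400],None,fx=4,fy=4))
E
python3 m1.py n
```

```text
{'time_s': 32.3833, 'joint_positions': [-0.5103, -0.1367, 1.7298, 0.0003, 1.5477, 1.1756], 'position': [0.463, -0.2003, 0.2324], 'orientation': [3.1363, -0.1806, 0.0013], 'ft_force': [-0.2, 0.8863, 0.8498], 'moment': [0.0112, -0.0505, -0.0124], 'finger_gap': 0.9963}
(np.float64(-6.591065905754425), array([ 8.46132803e-04, -9.79717513e-05, -9.99999637e-01]))
top
knob 334 [0.5569 0.0335 0.1505] ((557.065673828125, 33.73768615722656), (26.003189086914062, 59.8711051940918), 83.79947662353516)
stud 70 [264.7 151.4] [0.6604 0.0227 0.154 ]
stud 78 [252.2 246. ] [0.456  0.0446 0.1539]
obj 149 [406.6 141.6] zt 0.066 topmean [ 0.7127 -0.3163  0.065 ] circ [ 718.7 -324.8] 28.9 [108. 110. 108.]
obj 108 [412.  133.9] zt 0.045 topmean [ 0.7327 -0.3309  0.0418] circ [ 729.9 -331.4] 21.0 [127. 129. 128.]
obj 183 [357.  198.1] zt 0.038 topmean [ 0.5728 -0.199   0.0352] circ [ 572.8 -198.6] 22.5 [113. 113. 109.]
obj 171 [320.4 210.3] zt 0.038 topmean [ 0.5414 -0.1103  0.0349] circ [ 541.1 -110.2] 23.2 [51. 99. 95.]
obj 150 [380.3 216.8] zt 0.021 topmean [ 0.5294 -0.2585  0.018 ] circ [ 524.1 -261.8] 
[... 531 characters left out ...]
rc [ 420.2 -112.8] 23.5 [117.   4.   3.]
obj 300 [200.9 227.5] zt 0.036 topmean [ 0.4655 -0.1987  0.0335] circ [ 465.1 -197.5] 24.3 [119.5 125.  122.5]
obj 292 [248.7 249. ] zt 0.037 topmean [ 0.5413 -0.1076  0.0344] circ [ 541.3 -108.4] 23.8 [  0.  114.  107.5]
obj 296 [174.5 256.9] zt 0.019 topmean [ 0.5176 -0.2657  0.0174] circ [ 518.8 -267.2] 32.4 [123. 135. 131.]
obj 312 [209.4 271.4] zt 0.036 topmean [ 0.5736 -0.1978  0.0339] circ [ 573.2 -198. ] 23.9 [129.5 134.  133. ]
obj 275 [152.4 348.8] zt 0.061 topmean [ 0.7005 -0.3288  0.0629] circ [ 702.7 -327.3] 14.1 [164. 176. 177.]
obj 114 [164.7 357.6] zt 0.067 topmean [ 0.7405 -0.3094  0.0656] circ [ 736.6 -309.9] 13.8 [128.  140.  139.5]
```

View pics/n_wrist.png

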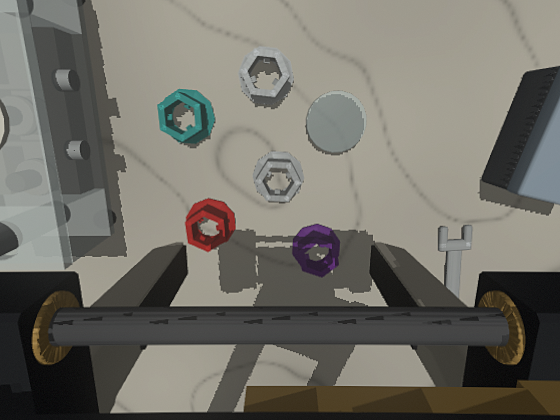

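View pics/n_topc.png

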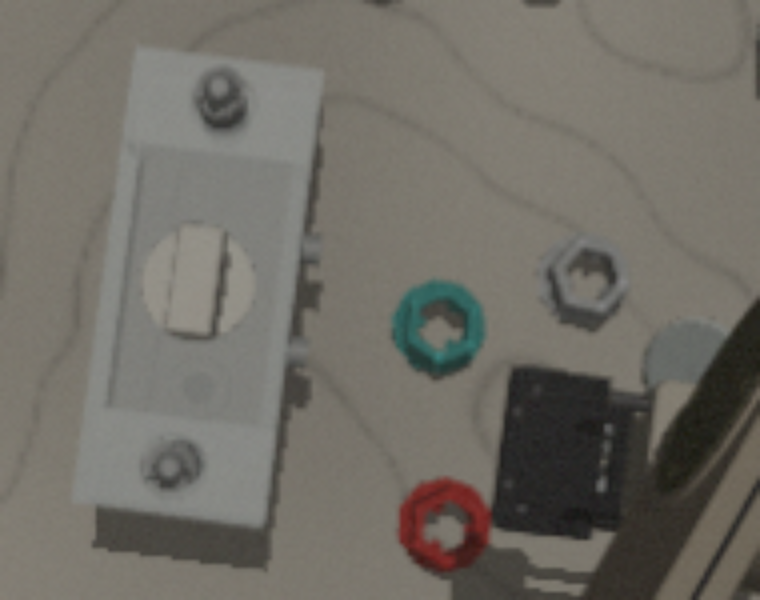

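```bash
cat > hexm.py <<'E'
from h import *
import sys
def hexfit(P,c,zc=.034,tol=.005):
    m=(np.hypot(P[...,0]-c[0],P[...,1]-c[1])<.035)&(abs(P[...,2]-zc)<tol); q=P[m]
    if len(q)<40: return None
    h=cv2.convexHull((q[:,:2]*1e4).astype(np.float32)).reshape(-1,2)/1e4
    # support-function width at angles: minimise sum -> flats
    th=np.radians(np.arange(0,60,.5)); best=[]
    for t in th:
        w=[];
        for k in range(6):
            n=np.array([np.cos(t+k*np.pi/3),np.sin(t+k*np.pi/3)]); w.append((h@n).max())
        best.append(w)
    W=np.array(best); i=W.sum(1).argmin(); w=W[i]
    # centre from supports
    A=np.array([[np.cos(th[i]+k*np.pi/3),np.sin(th[i]+k*np.pi/3),1] for k in range(6)]); s=np.linalg.lstsq(A,w,rcond=None)[0]
    return len(q),q[:,2].mean().round(4),np.degrees(th[i]),s.round(4),(W.sum(1)[[i]]/6).round(4),(W.sum(1).max()/6).round(4)
if __name__=='__main__':
    for n in('top','scene','wrist'):
        P=pts(load(n,sys.argv[1]))
        for c in((.573,-.198),(.4645,-.1984)): print(n,c,hexfit(P,c))
E
python3 hexm.py n; python3 hexm.py a
python3 - <<'E'
import cv2
im=cv2.imread('pics/n_wrist.png');cv2.imwrite('pics/n_wc.png',cv2.resize(im[30:220,220:380],None,fx=4,fy=3.1) if 0 else cv2.resize(im[30:215,220:380],None,fx=3.2,fy=3.2,interpolation=2))
E
```

```text
top (0.573, -0.198) (137, np.float64(0.0347), np.float64(47.0), array([ 0.5731, -0.1993,  0.0204]), array([0.0204]), np.float64(0.0225))
top (0.4645, -0.1984) None
scene (0.573, -0.198) (209, np.float64(0.0336), np.float64(47.0), array([ 0.5731, -0.1977,  0.0216]), array([0.0216]), np.float64(0.0237))
scene (0.4645, -0.1984) (189, np.float64(0.0333), np.float64(51.0), array([ 0.4647, -0.1986,  0.022 ]), array([0.022]), np.float64(0.0239))
wrist (0.573, -0.198) (921, np.float64(0.0341), np.float64(47.5), array([ 0.5745, -0.198 ,  0.0209]), array([0.0209]), np.float64(0.0236))
wrist (0.4645, -0.1984) (754, np.float64(0.0341), np.float64(50.5), array([ 0.4663, -0.1987,  0.0211]), array([0.0211]), np.float64(0.0236))
top (0.573, -0.198) (139, np.float64(0.0343), np.float64(45.5), array([ 0.5733, -0.1993,  0.0203]), array([0.0203]), np.float64(0.0222))
top (0.4645, -0.1984) (132, np.float64(0.0341), np.float64(49.5), array([ 0.4647, -0.1992,  0.0209]), array([0.0209]), np.float64(0.0228))
scene (0.573, -0.198) (206, np.float64(0.0336), np.float64(47.5), array([ 0.5733, -0.1975,  0.0216]), array([0.0216]), np.float64(0.024))
scene (0.4645, -0.1984) (193, np.float64(0.0337), np.float64(51.5), array([ 0.4649, -0.1984,  0.0221]), array([0.0221]), np.float64(0.0238))
wrist (0.573, -0.198) None
wrist (0.4645, -0.1984) None
```

View pics/n_wc.png

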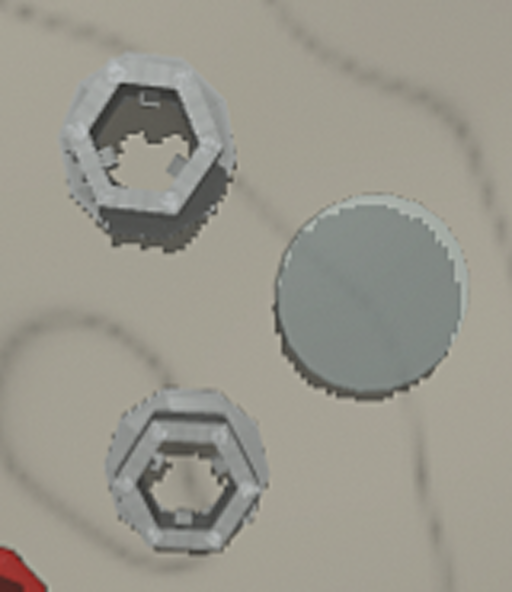

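>>> {"op": "send_rows", "data": {"commands": [[[60,0.005,0,0,0,0,5],[60,0.01,0,0,0,0,7],[60,0.01,0,0,0,0,7],[60,0.01,0,0,0,0,7],[60,0.01,0,0,0,0,7],[60,0.01,0.001,0,0,0,7],[60,0.01,0.001,0,0,0,7],[60,0.01,0,0,0,0,7],[60,0.01,0,-0.01,0,0,7],[60,0.01,0,-0.02,0,0,7],[60,0.01,0,-0.03,0,0,7],[60,0.0055,0,-0.03,0,0,5],[60,0,0,-0.02,0,0,3.6],[60,0,0,0,0,0,0],[60,0,0,0,0,0,0]]]}}

```text
time_s: 33.78
position: [0.5731, -0.196, 0.1204]
orientation: [-2.454, -1.956, 0.002]
ft_force: [-0.1, 0.3, 0.2]
finger_gap: 0.597
```

```bash
python3 - <<'E'
from h import *
st();print(yaw())
grab('wrist','o')
for n in ('scene','top'): grab(n,'o')
E
python3 hexm.py o
```

```text
{'time_s': 33.7833, 'joint_positions': [-0.4142, 0.2135, 1.5775, 0.0001, 1.3541, -0.1895], 'position': [0.5731, -0.196, 0.1204], 'orientation': [-2.4541, -1.9564, 0.0023], 'ft_force': [-0.1038, 0.2866, 0.2061], 'moment': [-0.066, -0.0535, -0.0241], 'finger_gap': 0.5974}
(np.float64(77.12180088985505), array([-0.00311037,  0.00150199, -0.99999403]))
top (0.573, -0.198) None
top (0.4645, -0.1984) (96, np.float64(0.0346), np.float64(49.5), array([ 0.4639, -0.2001,  0.0201]), array([0.0201]), np.float64(0.0211))
scene (0.573, -0.198) (131, np.float64(0.0335), np.float64(47.5), array([ 0.575 , -0.1958,  0.0204]), array([0.0204]), np.float64(0.022))
scene (0.4645, -0.1984) None
wrist (0.573, -0.198) (1524, np.float64(0.0341), np.float64(46.5), array([ 0.5744, -0.1977,  0.0211]), array([0.0211]), np.float64(0.024))
wrist (0.4645, -0.1984) (1528, np.float64(0.0337), np.float64(50.5), array([ 0.4666, -0.1982,  0.0212]), array([0.0212]), np.float64(0.0233))
```

View pics/o_scene.png

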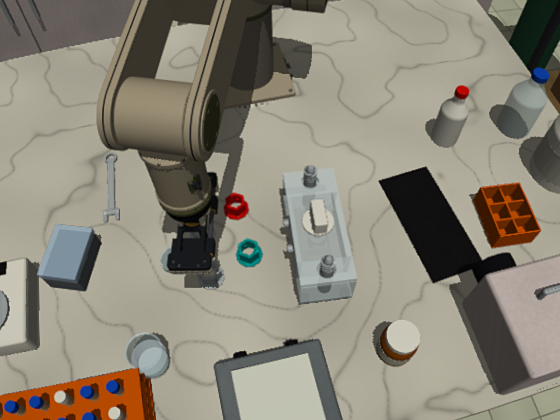

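>>> {"op": "send_rows", "data": {"commands": [[[60,0.001,-0.002,-0.012,0,0,0],[60,0,0,-0.02,0,0,0],[60,0,0,-0.025,0,0,0],[60,0,0,-0.02,0,0,0],[60,0,0,-0.015,0,0,0],[60,0,0,-0.009,0,0,0],[60,0,0,-0.005,0,0,0],[60,0,0,-0.001,0,0,0],[60,0,0,0,0,0,0],[30,0,0,0,0,0,0],[30,0,0,0,0,0,0],[30,0,0,0,0,0,0],[30,0,0,0,0,0,0],[30,0,0,0,0,0,0],[30,0,0,0,0,0,0]]], "squeeze": 40}}

```text
time_s: 35.18
position: [0.5751, -0.1999, 0.0158]
orientation: [2.455, 1.958, 0.001]
ft_force: [-3.3, 0.5, 5.8]
finger_gap: 0.45
```

>>> {"op": "send_rows", "data": {"commands": [[[30,0,0,0.005,0,0,0],[30,0,0,0.015,0,0,0],[30,0,0,0.03,0,0,0],[30,0,0,0.035,0,0,0],[30,0,0,0.035,0,0,0],[30,0,0,0.035,0,0,0],[30,0.004,0.01,0.02,0,0,0],[30,0.008,0.02,0.01,0,0,0],[30,0.01,0.026,0,0,0,0],[30,0.01,0.026,0,0,0,0],[30,0.01,0.026,0,0,0,0],[30,0.01,0.026,0,0,0,0],[30,0.01,0.026,0,0,0,0],[30,0.01,0.025,0,0,0,0],[30,0.008,0.02,0,0,0,0],[30,0.004,0.012,0,0,0,0],[30,0.002,0.005,0,0,0,0],[30,0,0,0,0,0,0],[30,0,0,0,0,0,0]]]}}

```text
time_s: 36.77
position: [0.6604, 0.0215, 0.1994]
orientation: [2.456, 1.959, -0.001]
ft_force: [0.1, -0.7, -3.0]
finger_gap: 0.444
```

```bash
python3 - <<'E'
from h import *
st();print(yaw())
for n in('wrist','scene','top'): grab(n,'p')
E
```

```text
{'time_s': 36.7667, 'joint_positions': [-0.0447, 0.3029, 1.3258, -0.0006, 1.5134, 0.1799], 'position': [0.6604, 0.0215, 0.1994], 'orientation': [2.4562, 1.9585, -0.0012], 'ft_force': [0.0737, -0.6891, -2.9585], 'moment': [-0.0381, -0.0325, 0.0665], 'finger_gap': 0.4442}
(np.float64(77.13635978165789), array([-5.24319423e-04, -5.59079532e-04, -9.99999706e-01]))
```

View pics/p_scene.png

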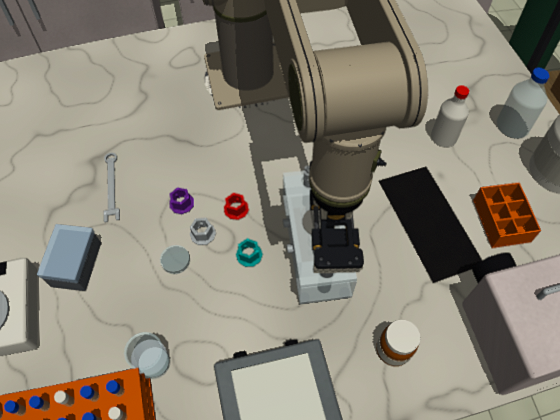

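View pics/p_wrist.png

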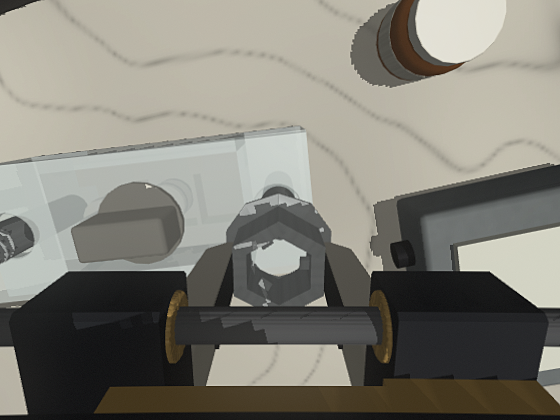

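```bash
python3 - <<'E'
from hexm import *
P=pts(load('wrist','p'));print(hexfit(P,(.6604,.0215),.2176,.006))
E
```

```text
(4627, np.float64(0.2175), np.float64(49.5), array([0.6612, 0.025 , 0.026 ]), array([0.026]), np.float64(0.0268))
```

```bash
python3 - <<'E'
from h import *
P=pts(load('wrist','p'));m=(abs(P[...,2]-.2176)<.004)&(np.hypot(P[...,0]-.6604,P[...,1]-.0215)<.04)
a=np.radians(77-90);n=np.array([np.cos(a),np.sin(a)]);t=np.array([-n[1],n[0]])
L=(P[m][:,:2]-[.6604,.0215]);u=L@n;v=L@t
for lo in np.arange(-.024,.024,.006):
    k=(u>lo)&(u<lo+.006)
    if k.sum()>5: print(round(lo,3),k.sum(),v[k].min().round(4),v[k].max().round(4))
E
```

```text
-0.024 342 -0.0109 0.0157
-0.018 736 -0.0143 0.0192
-0.012 451 -0.0149 0.0226
-0.006 364 -0.0149 0.026
-0.0 359 -0.0151 0.0267
0.006 423 -0.015 0.0235
0.012 660 -0.0147 0.0201
0.018 530 -0.0115 0.0165
```

>>> {"op": "send_rows", "data": {"commands": [[[30,0.0004,0,-0.008,0,0,0],[30,0,0,-0.012,0,0,0],[30,0,0,-0.012,0,0,0],[30,0,0,-0.01,0,0,0],[30,0,0,-0.006,0,0,0],[30,0,0,-0.003,0,0,0],[30,0,0,0,0,0,0],[30,0,0,0,0,0,0]]]}}

```text
time_s: 37.58
position: [0.661, 0.0224, 0.1485]
orientation: [-2.456, -1.959, 0.001]
ft_force: [-0.7, 1.0, -2.3]
finger_gap: 0.452
```

>>> {"op": "send_rows", "data": {"commands": [[[30,0,0,-0.004,0,0,0],[30,0,0,-0.003,0,0,0],[30,0,0,0,0,0,0],[30,0,0,0,0,0,0]]]}}

```text
time_s: 37.92
position: [0.661, 0.0224, 0.1413]
orientation: [-2.456, -1.959, 0.0]
ft_force: [-1.0, 1.1, -4.0]
finger_gap: 0.448
```

>>> {"op": "send_rows", "data": {"commands": [[[30,0,0,-0.002,0,0,0],[30,0,0,0,0,0,0],[30,0,0,0,0,0,0]]]}}

```text
time_s: 38.17
position: [0.6612, 0.0225, 0.1404]
orientation: [2.456, 1.959, 0.001]
ft_force: [-5.1, 1.5, 3.9]
finger_gap: 0.453
```

>>> {"op": "send_rows", "data": {"commands": [[[30,0,0,-0.002,0,0,0],[30,0,0,0,0,0,0],[30,0,0,0,0,0,0]]]}}

```text
time_s: 38.42
position: [0.6613, 0.0225, 0.1402]
orientation: [2.455, 1.959, 0.002]
ft_force: [-11.0, 1.7, 12.6]
finger_gap: 0.448
```

>>> {"op": "send_rows", "data": {"commands": [[[30,0,0,0.002,0,0,0],[48.5,0,0,0,0,0,0],[48.5,0,0,0,0,0,0],[48.5,0,0,0,0,0,0]]]}}

```text
time_s: 38.75
position: [0.6617, 0.0221, 0.1398]
orientation: [2.455, 1.958, 0.001]
ft_force: [0.2, 0.6, 0.3]
finger_gap: 0.483
```

```bash
cat > nutz.py <<'E'
from h import *
import sys
tag=sys.argv[1]; c=np.array(eval(sys.argv[2]))
st();print(yaw())
for n in('wrist','scene','top'):
    d=grab(n,tag);P=pts(d); r=np.hypot(P[...,0]-c[0],P[...,1]-c[1])
    m=(r<.026)&(P[...,2]>.134)&(P[...,2]<.175); q=P[m]
    if len(q)>10:
        h,e=np.histogram(q[:,2],bins=np.arange(.134,.176,.003)); print(n,len(q),dict(zip((e[:-1]*1000).round().astype(int).tolist(),h.tolist())))
    im=cv2.imread(f'pics/{tag}_{n}.png')
    if n!='wrist':
        u,v=proj(d,[c[0],c[1],.14])[0].astype(int); cv2.imwrite(f'pics/{tag}_{n}c.png',cv2.resize(im[max(0,v-40):v+40,max(0,u-40):u+40],None,fx=6,fy=6,interpolation=2))
E
python3 nutz.py q '(.661,.0235)'
```

```text
{'time_s': 38.75, 'joint_positions': [-0.0439, 0.3398, 1.3907, -0.0002, 1.4098, 0.1806], 'position': [0.6617, 0.0221, 0.1398], 'orientation': [2.4555, 1.958, 0.0013], 'ft_force': [0.2317, 0.6292, 0.3255], 'moment': [-0.0534, -0.0465, -0.0031], 'finger_gap': 0.483}
(np.float64(77.13765752397525), array([ 1.29149069e-03, -2.62921388e-04, -9.99999131e-01]))
wrist 8511 {134: 135, 137: 201, 140: 388, 143: 660, 146: 561, 149: 793, 152: 807, 155: 1177, 158: 3286, 161: 102, 164: 96, 167: 112, 170: 116}
scene 24 {134: 0, 137: 0, 140: 0, 143: 0, 146: 0, 149: 0, 152: 0, 155: 1, 158: 7, 161: 3, 164: 7, 167: 6, 170: 0}
```

View pics/q_wrist.png

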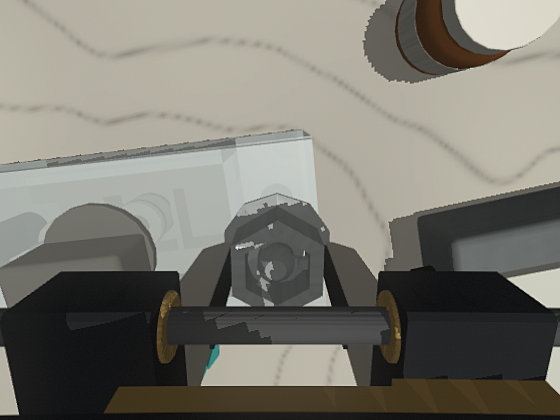

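View pics/q_scenec.png

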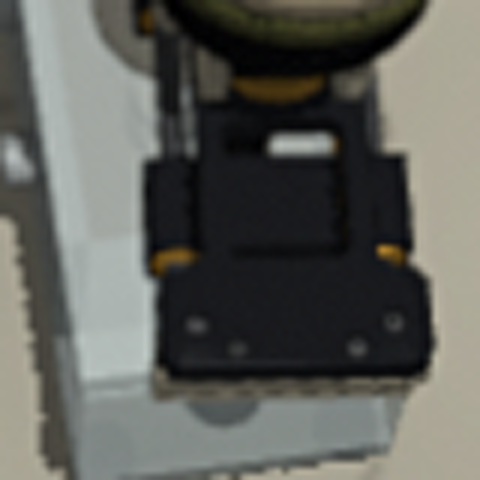

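>>> {"op": "send_rows", "data": {"commands": [[[48.5,-0.0004,0.0014,-0.004,0,0,0],[48.5,0,0,0,0,0,4],[48.5,0,0,0,0,0,5],[48.5,0,0,0,0,0,5],[48.5,0,0,0,0,0,5],[48.5,0,0,0,0,0,5],[48.5,0,0,0,0,0,0]]]}}

```text
time_s: 39.48
position: [0.6609, 0.0238, 0.1356]
orientation: [1.99, 2.43, 0.0]
ft_force: [-0.4, -0.1, 0.7]
finger_gap: 0.489
```

```bash
python3 nutz.py r1 '(.661,.0235)'
```

```text
{'time_s': 39.4833, 'joint_positions': [-0.0415, 0.3418, 1.3961, 0.0, 1.4032, -0.2401], 'position': [0.6609, 0.0238, 0.1356], 'orientation': [1.9901, 2.4305, 0.0004], 'ft_force': [-0.3894, -0.1373, 0.7171], 'moment': [-0.0026, -0.1183, 0.0049], 'finger_gap': 0.4891}
(np.float64(101.3785996479683), array([ 4.07051577e-04, -4.33576630e-06, -9.99999917e-01]))
wrist 8467 {134: 173, 137: 200, 140: 360, 143: 655, 146: 639, 149: 811, 152: 883, 155: 958, 158: 3261, 161: 141, 164: 98, 167: 109, 170: 103}
scene 117 {134: 15, 137: 6, 140: 9, 143: 9, 146: 9, 149: 8, 152: 6, 155: 15, 158: 28, 161: 7, 164: 2, 167: 2, 170: 1}
```

>>> {"op": "send_rows", "data": {"commands": [[[48.5,0,0,0,0,0,4],[48.5,0,0,0,0,0,5],[48.5,0,0,0,0,0,5],[48.5,0,0,0,0,0,5],[48.5,0,0,0,0,0,5],[48.5,0,0,0,0,0,0]]]}}

```text
time_s: 40.13
position: [0.6607, 0.0237, 0.1355]
orientation: [1.444, 2.79, -0.0]
ft_force: [1.4, -0.2, 0.4]
finger_gap: 0.486
```

```bash
cat >> nutz.py <<'E'
P=pts(load('wrist',tag)); r=np.hypot(P[...,0]-c[0],P[...,1]-c[1]); z=P[...,2][(r<.026)&(r>.012)&(P[...,2]>.134)&(P[...,2]<.17)]
h,e=np.histogram(z,bins=np.arange(.134,.17,.0005)); i=np.convolve(h,[1]*5,'same').argmax(); print('top mode',e[i].round(4)+.00025,'underside above cover mm',((e[i]-.034-.108)*1000).round(1))
E
python3 nutz.py r2 '(.661,.0235)'
```

```text
{'time_s': 40.1333, 'joint_positions': [-0.0416, 0.3418, 1.3963, -0.0001, 1.4035, -0.6569], 'position': [0.6607, 0.0237, 0.1355], 'orientation': [1.4444, 2.7898, -0.0002], 'ft_force': [1.3623, -0.2475, 0.45], 'moment': [-0.0683, -0.215, 0.0394], 'finger_gap': 0.4857}
(np.float64(125.25446842484628), array([-1.39348005e-05, -1.08437785e-04, -9.99999994e-01]))
wrist 8231 {134: 183, 137: 230, 140: 361, 143: 921, 146: 930, 149: 640, 152: 3585, 155: 585, 158: 293, 161: 105, 164: 105, 167: 117, 170: 105}
scene 350 {134: 16, 137: 21, 140: 25, 143: 32, 146: 40, 149: 54, 152: 108, 155: 34, 158: 13, 161: 3, 164: 0, 167: 1, 170: 3}
top mode 0.15375 underside above cover mm 11.5
```

View pics/r2_wrist.png

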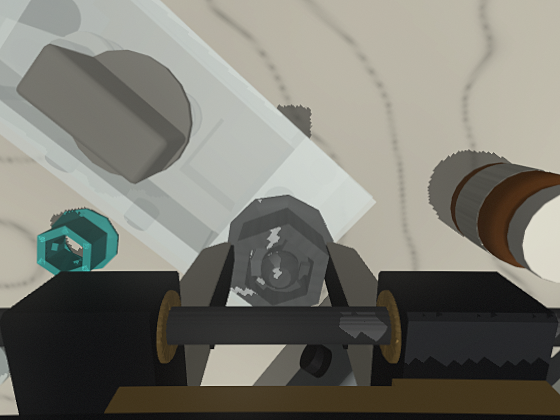

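>>> {"op": "send_rows", "data": {"commands": [[[48.5,0,0,0,0,0,-4],[48.5,0,0,0,0,0,-5],[48.5,0,0,0,0,0,-5],[48.5,0,0,-0.0004,0,0,-5],[48.5,0,0,-0.0004,0,0,-5],[48.5,0,0,-0.0004,0,0,-5],[48.5,0,0,-0.0004,0,0,-5],[48.5,0,0,-0.0004,0,0,-5],[48.5,0,0,-0.0004,0,0,-5],[48.5,0,0,-0.0004,0,0,-5],[48.5,0,0,-0.0004,0,0,-5],[48.5,0,0,-0.0004,0,0,-5],[48.5,0,0,-0.0004,0,0,-5],[48.5,0,0,-0.0004,0,0,-5],[48.5,0,0,0,0,0,-2],[48.5,0,0,0,0,0,0]]]}}

```text
time_s: 41.62
position: [0.6605, 0.0238, 0.131]
orientation: [-2.8, -1.423, 0.001]
ft_force: [-0.2, 0.3, 0.0]
finger_gap: 0.485
```

```bash
python3 nutz.py r3 '(.661,.0235)'
```

```text
{'time_s': 41.6167, 'joint_positions': [-0.0416, 0.3452, 1.4005, -0.0, 1.3963, 0.5887], 'position': [0.6605, 0.0238, 0.131], 'orientation': [-2.8004, -1.4234, 0.0006], 'ft_force': [-0.1655, 0.3119, 0.0338], 'moment': [-0.0057, -0.0356, -0.0273], 'finger_gap': 0.4845}
(np.float64(53.885836299871194), array([-4.14874548e-04, -5.12246815e-06, -9.99999914e-01]))
wrist 8127 {134: 190, 137: 302, 140: 660, 143: 918, 146: 1082, 149: 3146, 152: 476, 155: 578, 158: 294, 161: 102, 164: 111, 167: 108, 170: 106}
scene 24 {134: 0, 137: 0, 140: 0, 143: 0, 146: 1, 149: 6, 152: 6, 155: 7, 158: 3, 161: 1, 164: 0, 167: 0, 170: 0}
top mode 0.14975 underside above cover mm 7.5
```

>>> {"op": "send_rows", "data": {"commands": [[[48.5,0,0,0,0,0,-4],[48.5,0,0,-0.0003,0,0,-6],[48.5,0,0,-0.0004,0,0,-6],[48.5,0,0,-0.0004,0,0,-6],[48.5,0,0,-0.0004,0,0,-6],[48.5,0,0,-0.0004,0,0,-6],[48.5,0,0,-0.0004,0,0,-6],[48.5,0,0,-0.0004,0,0,-6],[48.5,0,0,-0.0004,0,0,-6],[48.5,0,0,-0.0004,0,0,-6],[48.5,0,0,-0.0004,0,0,-6],[48.5,0,0,-0.0004,0,0,-6],[48.5,0,0,-0.0004,0,0,-6],[48.5,0,0,-0.0003,0,0,-6],[48.5,0,0,0,0,0,-6],[48.5,0,0,0,0,0,-6],[48.5,0,0,0,0,0,-6],[48.5,0,0,0,0,0,0]]]}}

```text
time_s: 43.27
position: [0.6606, 0.0238, 0.1261]
orientation: [-2.891, 1.231, 0.0]
ft_force: [0.8, -0.1, -1.1]
finger_gap: 0.484
```

```bash
python3 nutz.py r4 '(.661,.0235)'
```

```text
{'time_s': 43.2667, 'joint_positions': [-0.0416, 0.349, 1.405, 0.0001, 1.3878, 2.3342], 'position': [0.6606, 0.0238, 0.1261], 'orientation': [-2.8905, 1.2306, 0.0003], 'ft_force': [0.7881, -0.1236, -1.1125], 'moment': [0.102, -0.0135, 0.0111], 'finger_gap': 0.484}
(np.float64(-46.1208551568572), array([-1.82231742e-04,  1.17123921e-04, -9.99999977e-01]))
wrist 7805 {134: 314, 137: 420, 140: 2052, 143: 2295, 146: 549, 149: 285, 152: 516, 155: 660, 158: 229, 161: 117, 164: 114, 167: 97, 170: 98}
scene 358 {134: 21, 137: 36, 140: 99, 143: 105, 146: 34, 149: 14, 152: 18, 155: 21, 158: 4, 161: 1, 164: 1, 167: 1, 170: 2}
top mode 0.14325 underside above cover mm 1.0
```

View pics/r4_wrist.png

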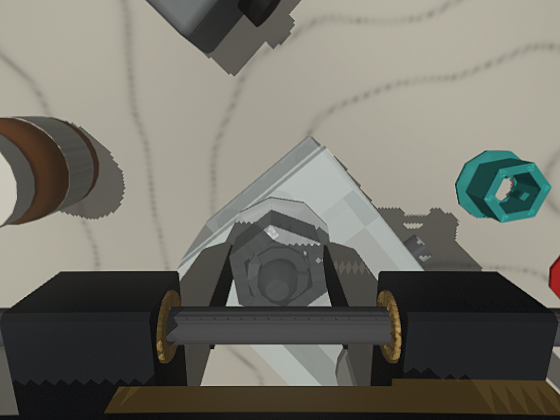

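>>> {"op": "send_rows", "data": {"commands": [[[62,0,0,0,0,0,0],[62,0,0,0,0,0,0],[62,0,0,0,0,0,0],[62,0,0,0,0,0,3],[62,0,0,0,0,0,7],[62,0,0,0,0,0,7],[62,0,0,0,0,0,7],[62,0,0,0,0,0,7],[62,0,0,0,0,0,7],[62,0,0,0,0,0,7],[62,0,0,0,0,0,7],[62,0,0,0,0,0,7],[62,0,0,0,0,0,5],[62,0,0,0,0,0,0],[48,0,0,0,0,0,0],[48,0,0,0,0,0,0],[48,0,0,0,0,0,0],[48,0,0,0,0,0,0]]]}}

```text
time_s: 44.92
position: [0.6607, 0.0238, 0.1262]
orientation: [3.103, 0.493, 0.0]
ft_force: [0.7, 0.2, 0.4]
finger_gap: 0.483
```

>>> {"op": "send_rows", "data": {"commands": [[[48,0,0,0,0,0,-4],[48,0,0,-0.0004,0,0,-5],[48,0,0,-0.0004,0,0,-5],[48,0,0,0,0,0,-5],[48,0,0,0,0,0,0]]]}}

```text
time_s: 45.33
position: [0.6606, 0.0238, 0.1253]
orientation: [-3.141, 0.031, 0.0]
ft_force: [0.6, 0.1, 0.2]
finger_gap: 0.481
```

```bash
python3 nutz.py r5 '(.661,.0235)'
```

```text
{'time_s': 45.3333, 'joint_positions': [-0.0416, 0.3496, 1.4057, 0.0001, 1.3864, 1.549], 'position': [0.6606, 0.0238, 0.1253], 'orientation': [-3.1414, 0.0312, 0.0002], 'ft_force': [0.5649, 0.1444, 0.1666], 'moment': [0.0092, -0.0252, 0.0069], 'finger_gap': 0.4807}
(np.float64(-1.1367162693239339), array([-1.43759551e-04,  6.40474661e-05, -9.99999988e-01]))
wrist 7754 {134: 295, 137: 455, 140: 3306, 143: 940, 146: 579, 149: 267, 152: 522, 155: 673, 158: 235, 161: 119, 164: 99, 167: 107, 170: 97}
scene 353 {134: 23, 137: 35, 140: 125, 143: 73, 146: 27, 149: 16, 152: 18, 155: 18, 158: 7, 161: 2, 164: 4, 167: 2, 170: 3}
top 21 {134: 3, 137: 2, 140: 9, 143: 7, 146: 0, 149: 0, 152: 0, 155: 0, 158: 0, 161: 0, 164: 0, 167: 0, 170: 0}
top mode 0.14225 underside above cover mm 0.0
```

>>> {"op": "send_rows", "data": {"commands": [[[48,0,0,0,0,0,-3],[48,0,0,0,0,0,-3],[48,0,0,0,0,0,-3],[48,0,0,0,0,0,0],[48,0,0,0,0,0,0]]]}}

```text
time_s: 45.9
position: [0.6607, 0.0238, 0.1255]
orientation: [-3.13, 0.265, -0.0]
ft_force: [0.3, -0.2, 0.9]
finger_gap: 0.479
```

```bash
python3 nutz.py r6 '(.661,.0235)'
```

```text
{'time_s': 45.9, 'joint_positions': [-0.0415, 0.3495, 1.4055, 0.0001, 1.3864, 1.6982], 'position': [0.6607, 0.0238, 0.1255], 'orientation': [-3.1303, 0.265, -0.0001], 'ft_force': [0.3406, -0.2122, 0.874], 'moment': [0.0974, -0.0174, 0.0037], 'finger_gap': 0.4785}
(np.float64(-9.679330287120967), array([ 8.93987564e-05,  7.12623412e-05, -9.99999993e-01]))
wrist 7730 {134: 300, 137: 442, 140: 3387, 143: 883, 146: 544, 149: 276, 152: 507, 155: 639, 158: 273, 161: 111, 164: 110, 167: 101, 170: 98}
scene 379 {134: 23, 137: 42, 140: 132, 143: 80, 146: 26, 149: 22, 152: 20, 155: 16, 158: 7, 161: 3, 164: 2, 167: 3, 170: 2}
top 21 {134: 2, 137: 5, 140: 9, 143: 4, 146: 1, 149: 0, 152: 0, 155: 0, 158: 0, 161: 0, 164: 0, 167: 0, 170: 0}
top mode 0.14225 underside above cover mm 0.0
```

>>> {"op": "send_rows", "data": {"commands": [[[48,0,0,0,0,0,-3],[48,0,0,0,0,0,-3],[48,0,0,0,0,0,-3],[48,0,0,0,0,0,0]]]}}

```text
time_s: 46.38
position: [0.6607, 0.0239, 0.1254]
orientation: [-3.099, 0.516, 0.0]
ft_force: [-0.1, 0.8, -0.8]
finger_gap: 0.479
```

```bash
python3 nutz.py r7 '(.661,.0235)'|egrep 'moment|mode|array'
```

```text
{'time_s': 46.3833, 'joint_positions': [-0.0415, 0.3495, 1.4056, 0.0001, 1.3866, 1.8595], 'position': [0.6607, 0.0239, 0.1254], 'orientation': [-3.0988, 0.5162, 0.0002], 'ft_force': [-0.126, 0.7823, -0.8464], 'moment': [0.1162, -0.0135, -0.0015], 'finger_gap': 0.4794}
(np.float64(-18.915716397561642), array([-8.30421600e-05,  1.00428454e-04, -9.99999992e-01]))
top mode 0.14225 underside above cover mm 0.0
```

View pics/r7_wrist.png

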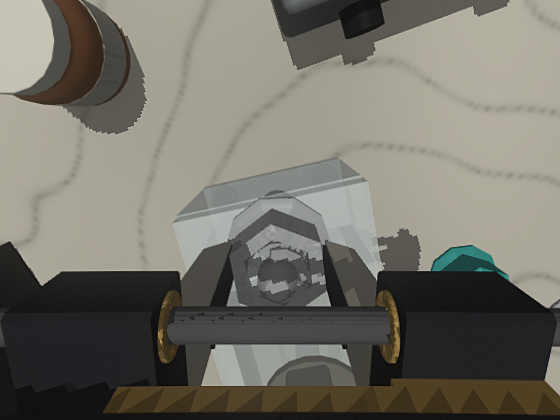

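```bash
cat > nh.py <<'E'
from h import *
import sys
def f(tag,c,z):
    d=load('wrist',tag);P=pts(d);R=cv2.Rodrigues(d['rvec'])[0]
    m=(np.hypot(P[...,0]-c[0],P[...,1]-c[1])<.0245)&(abs(P[...,2]-z)<.0025); q=P[m][:,:2]-c
    cam=(-R.T@np.ravel(d['tvec']))[:2]-c; cam/=np.linalg.norm(cam)
    # far-from-fingers: keep points on camera-side/visible; support over directions
    out=[]
    for t in np.arange(0,360,1.):
        n=np.array([np.cos(np.radians(t)),np.sin(np.radians(t))]); out.append(np.percentile(q@n,99.7))
    out=np.array(out); 
    print(tag,len(q),'camdir',np.degrees(np.arctan2(cam[1],cam[0])).round(), 'z med',np.median(P[m][:,2]).round(4))
    cd=int(np.degrees(np.arctan2(cam[1],cam[0])))
    print({t%360:(out[t%360]*1000).round(1) for t in range(cd-60,cd+61,5)})
f(sys.argv[1],np.array(eval(sys.argv[2])),float(sys.argv[3]))
E
for t in r5 r6 r7; do python3 nh.py $t '(.661,.0245)' .1425; done
```

```text
r5 3991 camdir -1.0 z med 0.1423
{300: np.float64(23.5), 305: np.float64(23.7), 310: np.float64(23.7), 315: np.float64(23.7), 320: np.float64(23.4), 325: np.float64(23.0), 330: np.float64(22.5), 335: np.float64(21.9), 340: np.float64(22.0), 345: np.float64(22.6), 350: np.float64(23.1), 355: np.float64(23.5), 0: np.float64(23.7), 5: np.float64(23.9), 10: np.float64(23.8), 15: np.float64(23.6), 20: np.float64(23.3), 25: np.float64(22.9), 30: np.float64(22.3), 35: np.float64(21.7), 40: np.float64(21.8), 45: np.float64(22.4), 50: np.float64(22.9), 55: np.float64(23.4), 60: np.float64(23.7)}
r6 3961 camdir -9.0 z med 0.1422
{291: np.float64(23.5), 296: np.float64(23.4), 301: np.float64(23.6), 306: np.float64(23.5), 311: np.float64(23.3), 316: np.float64(23.0), 321: np.float64(22.5), 326: np.float64(21.9), 331: np.float64(21.9), 336: np.float64(22.5), 341: np.float64(23.0), 346: np.float64(23.4), 351: np.float64(23.7), 356: np.float64(23.9), 1: np.float64(23.9), 6: np.float64(23.8), 11: np.float64(23.5), 16: np.float64(23.1), 21: np.float64(22.5), 26: np.float64(21.9), 31: np.float64(21.8), 36: np.float64(22.3), 41: np.float64(22.9), 46: np.float64(23.3), 51: np.float64(23.7)}
r7 3977 camdir -19.0 z med 0.1421
{282: np.float64(23.6), 287: np.float64(23.5), 292: np.float64(23.6), 297: np.float64(23.5), 302: np.float64(23.3), 307: np.float64(22.9), 312: np.float64(22.4), 317: np.float64(21.8), 322: np.float64(21.8), 327: np.float64(22.4), 332: np.float64(23.0), 337: np.float64(23.3), 342: np.float64(23.7), 347: np.float64(23.8), 352: np.float64(23.7), 357: np.float64(23.6), 2: np.float64(23.3), 7: np.float64(22.8), 12: np.float64(22.3), 17: np.float64(21.8), 22: np.float64(21.9), 27: np.float64(22.4), 32: np.float64(22.9), 37: np.float64(23.5), 42: np.float64(23.7)}
```

>>> {"op": "send_rows", "data": {"commands": [[[48,0,0,0,0,0,-3],[48,0,0,0,0,0,-3],[48,0,0,0,0,0,-3],[48,0,0,0,0,0,0]]]}}

```text
time_s: 46.87
position: [0.6607, 0.0237, 0.1254]
orientation: [3.049, -0.757, 0.0]
ft_force: [-1.0, 0.3, -0.8]
finger_gap: 0.483
```

```bash
python3 nutz.py r8 '(.661,.0235)'|egrep 'moment|mode|array';python3 nh.py r8 '(.661,.0245)' .1425
```

```text
{'time_s': 46.8667, 'joint_positions': [-0.0416, 0.3496, 1.4056, -0.0001, 1.3865, 2.0161], 'position': [0.6607, 0.0237, 0.1254], 'orientation': [3.0488, -0.7573, 0.0], 'ft_force': [-0.9825, 0.2664, -0.7861], 'moment': [0.115, -0.042, 0.0083], 'finger_gap': 0.4832}
(np.float64(-27.897570756052666), array([-1.99964085e-05, -1.32263075e-04, -9.99999991e-01]))
top mode 0.14225 underside above cover mm 0.0
r8 3945 camdir -28.0 z med 0.1421
{273: np.float64(23.5), 278: np.float64(23.5), 283: np.float64(23.6), 288: np.float64(23.6), 293: np.float64(23.3), 298: np.float64(23.0), 303: np.float64(22.5), 308: np.float64(21.9), 313: np.float64(21.9), 318: np.float64(22.4), 323: np.float64(23.0), 328: np.float64(23.4), 333: np.float64(23.7), 338: np.float64(23.9), 343: np.float64(23.9), 348: np.float64(23.7), 353: np.float64(23.5), 358: np.float64(22.9), 3: np.float64(22.4), 8: np.float64(21.8), 13: np.float64(21.8), 18: np.float64(22.4), 23: np.float64(22.9), 28: np.float64(23.3), 33: np.float64(23.6)}
```

>>> {"op": "send_rows", "data": {"commands": [[[48,0,0,0,0,0,-3],[48,0,0,0,0,0,-3],[48,0,0,0,0,0,-3],[48,0,0,0,0,0,-3],[48,0,0,0,0,0,-3],[48,0,0,0,0,0,-3],[48,0,0,0,0,0,0]]]}}

```text
time_s: 47.6
position: [0.661, 0.0239, 0.1255]
orientation: [-2.893, 1.223, -0.001]
ft_force: [1.8, 0.6, -1.5]
finger_gap: 0.487
```

```bash
python3 nutz.py r9 '(.661,.0235)'|egrep 'moment|mode|array';python3 nh.py r9 '(.661,.0245)' .1425
```

```text
{'time_s': 47.6, 'joint_positions': [-0.0413, 0.3495, 1.4054, 0.0, 1.3859, 2.3295], 'position': [0.661, 0.0239, 0.1255], 'orientation': [-2.8933, 1.2234, -0.0011], 'ft_force': [1.8358, 0.6053, -1.4811], 'moment': [0.2072, -0.343, 0.4526], 'finger_gap': 0.4868}
(np.float64(-45.83958589731451), array([ 7.46931189e-04, -1.99507634e-05, -9.99999721e-01]))
top mode 0.14225 underside above cover mm 0.0
r9 3919 camdir -45.0 z med 0.1421
{255: np.float64(22.9), 260: np.float64(23.0), 265: np.float64(22.8), 270: np.float64(22.9), 275: np.float64(22.9), 280: np.float64(22.6), 285: np.float64(22.2), 290: np.float64(21.7), 295: np.float64(21.2), 300: np.float64(21.4), 305: np.float64(22.1), 310: np.float64(22.6), 315: np.float64(23.0), 320: np.float64(23.4), 325: np.float64(23.5), 330: np.float64(23.5), 335: np.float64(23.4), 340: np.float64(23.1), 345: np.float64(22.7), 350: np.float64(22.1), 355: np.float64(21.6), 0: np.float64(21.8), 5: np.float64(22.4), 10: np.float64(22.8), 15: np.float64(23.3)}
```

>>> {"op": "send_rows", "data": {"commands": [[[48,0,0,0,0,0,4],[62,0,0,0,0,0,4],[62,0,0,0,0,0,0],[62,0,0,0,0,0,0],[62,0,0,0.005,0,0,0],[62,0,0,0.015,0,0,0],[62,0,0,0.025,0,0,0],[62,0,0,0.03,0,0,0],[62,0,0,0.025,0,0,0],[62,0,0,0.01,0,0,0]]]}}

```text
time_s: 48.58
position: [0.6624, 0.0236, 0.2409]
orientation: [-2.969, 1.02, -0.01]
ft_force: [0.4, 1.0, 0.2]
finger_gap: 0.62
```

>>> {"op": "send_rows", "data": {"commands": [[[62,-0.005,-0.006,0,0,0,4],[62,-0.01,-0.012,0,0,0,7],[62,-0.012,-0.014,0,0,0,7],[62,-0.012,-0.014,0,0,0,7],[62,-0.012,-0.014,0,0,0,7],[62,-0.012,-0.014,0,0,0,7],[62,-0.012,-0.014,0,0,0,7],[62,-0.012,-0.014,0,0,0,7],[62,-0.012,-0.014,0,0,0,7],[62,-0.012,-0.014,0,0,0,7],[62,-0.012,-0.014,0,0,0,7],[62,-0.012,-0.014,0,0,0,7],[62,-0.012,-0.014,0,0,0,7],[62,-0.012,-0.014,0,0,0,7],[62,-0.012,-0.014,0,0,0,7],[62,-0.012,-0.013,0,0,0,7],[62,-0.008,-0.008,0,0,0,6.5],[62,-0.005,-0.003,0,0,0,3],[62,0,0,0,0,0,0],[62,0,0,0,0,0,0]]]}}

```text
time_s: 50.25
position: [0.4645, -0.2003, 0.235]
orientation: [-2.398, -2.028, 0.0]
ft_force: [0.5, -0.7, -0.8]
finger_gap: 0.624
```

```bash
python3 - <<'E'
from h import *
st();print(yaw())
for n in('wrist','scene','top'): grab(n,'s')
E
python3 hexm.py s
python3 - <<'E'
from hexm import *
P=pts(load('scene','s')); print(hexfit(P,(.661,.0235),.142,.004)); P=pts(load('top','s')); print(hexfit(P,(.661,.0235),.142,.004))
E
```

```text
{'time_s': 50.25, 'joint_positions': [-0.5086, -0.1328, 1.7214, 0.0001, 1.5534, -0.3419], 'position': [0.4645, -0.2003, 0.235], 'orientation': [-2.3984, -2.0285, 0.0], 'ft_force': [0.5412, -0.6538, -0.7527], 'moment': [-0.056, -0.034, 0.0388], 'finger_gap': 0.6245}
(np.float64(80.44663191099865), array([-2.68974343e-04,  3.00729157e-04, -9.99999919e-01]))
top (0.573, -0.198) None
top (0.4645, -0.1984) (133, np.float64(0.0342), np.float64(47.5), array([ 0.4648, -0.1995,  0.0208]), array([0.0208]), np.float64(0.0228))
scene (0.573, -0.198) None
scene (0.4645, -0.1984) (190, np.float64(0.034), np.float64(51.0), array([ 0.4643, -0.1984,  0.0222]), array([0.0222]), np.float64(0.0236))
wrist (0.573, -0.198) None
wrist (0.4645, -0.1984) (748, np.float64(0.0343), np.float64(51.0), array([ 0.4669, -0.1989,  0.021 ]), array([0.021]), np.float64(0.0239))
(318, np.float64(0.142), np.float64(54.5), array([0.6596, 0.0234, 0.0216]), array([0.0216]), np.float64(0.024))
(223, np.float64(0.1427), np.float64(58.5), array([0.6604, 0.0225, 0.0212]), array([0.0212]), np.float64(0.0228))
```

View pics/s_scene.png

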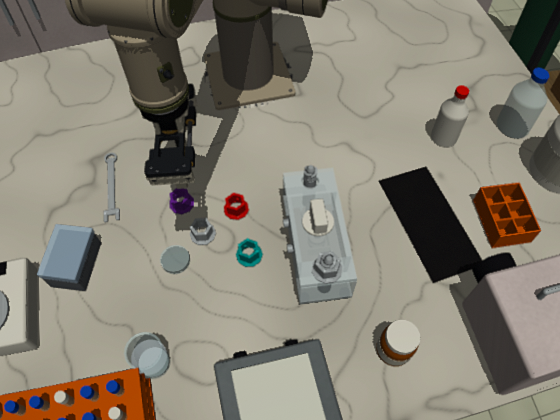

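View pics/s_wrist.png

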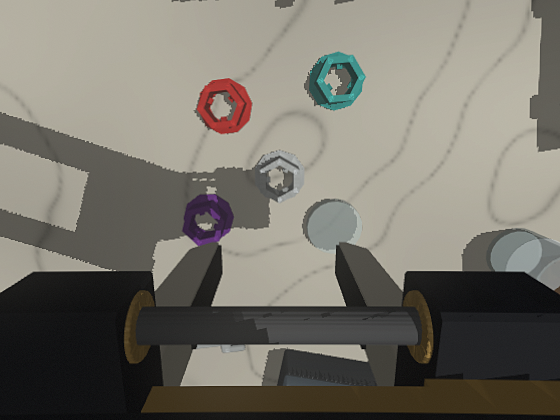

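>>> {"op": "send_rows", "data": {"commands": [[[62,0.001,0.001,-0.01,0,0,0.3],[62,0,0.0005,-0.025,0,0,0],[62,0,0,-0.035,0,0,0],[62,0,0,-0.035,0,0,0],[62,0,0,-0.035,0,0,0],[62,0,0,-0.03,0,0,0],[62,0,0,-0.02,0,0,0],[62,0,0,-0.015,0,0,0],[62,0,0,-0.01,0,0,0],[62,0,0,-0.004,0,0,0],[62,0,0,0,0,0,0],[62,0,0,0,0,0,0]]]}}

```text
time_s: 51.4
position: [0.4663, -0.1989, 0.0171]
orientation: [2.389, 2.039, 0.001]
ft_force: [-0.0, -0.0, 0.1]
finger_gap: 0.623
```

```bash
python3 - <<'E'
from h import *
st();print(yaw());grab('wrist','t')
E
python3 hexm.py t | grep "wrist (0.46"
```

```text
{'time_s': 51.4, 'joint_positions': [-0.5044, 0.0802, 1.9307, 0.0, 1.1298, -0.3464], 'position': [0.4663, -0.1989, 0.0171], 'orientation': [2.3891, 2.0387, 0.0005], 'ft_force': [-0.0399, -0.0149, 0.125], 'moment': [0.0093, -0.046, 0.0007], 'finger_gap': 0.6225}
(np.float64(80.95002414159674), array([ 8.29893019e-04, -4.40707347e-04, -9.99999559e-01]))Traceback (most recent call last):
  File "hexm.py", line 20, in <module>
    P=pts(load(n,sys.argv[1]))
          ~~~~^^^^^^^^^^^^^^^
  File "h.py", line 5, in load
    def load(n,tag): return dict(np.load(f'{tag}_{n}.npz'))
                                 ~~~~~~~^^^^^^^^^^^^^^^^^^
    fid = stack.enter_context(open(os.fspath(file), "rb"))
                              ~~~~^^^^^^^^^^^^^^^^^^^^^^^
FileNotFoundError: [Errno 2] No such file or directory: 't_top.npz'
```

View pics/t_wrist.png

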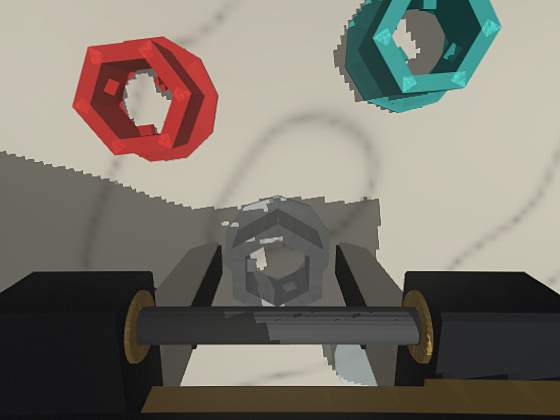

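>>> {"op": "send_rows", "data": {"commands": [[[62,0,0.001,-0.001,0,0,0],[30,0,0,0,0,0,0],[30,0,0,0,0,0,0],[30,0,0,0,0,0,0],[30,0,0,0,0,0,0],[30,0,0,0,0,0,0],[30,0,0,0,0,0,0],[30,0,0,0,0,0,0]]], "squeeze": 40}}

```text
time_s: 52.12
position: [0.466, -0.1979, 0.0159]
orientation: [2.389, 2.039, 0.0]
ft_force: [-1.6, 0.8, 5.1]
finger_gap: 0.447
```

>>> {"op": "send_rows", "data": {"commands": [[[30,0,0,0.005,0,0,0],[30,0,0,0.015,0,0,0],[30,0,0,0.03,0,0,0],[30,0,0,0.035,0,0,0],[30,0,0,0.035,0,0,0],[30,0,0,0.035,0,0,0],[30,0,0.01,0.02,0,0,0],[30,-0.001,0.02,0.01,0,0,0],[30,-0.001,0.03,0,0,0,0],[30,-0.001,0.03,0,0,0,0],[30,-0.001,0.03,0,0,0,0],[30,-0.001,0.03,0,0,0,0],[30,-0.001,0.03,0,0,0,0],[30,-0.001,0.027,0,0,0,0],[30,-0.001,0.02,0,0,0,0],[30,-0.001,0.012,0,0,0,0],[30,0,0.004,0,0,0,0],[30,0,0,0,0,0,0],[30,0,0,0,0,0,0]]]}}

```text
time_s: 53.7
position: [0.4566, 0.0448, 0.2002]
orientation: [-2.39, -2.04, 0.001]
ft_force: [-0.0, -0.2, -1.6]
finger_gap: 0.452
```

```bash
python3 - <<'E'
from h import *
st();print(yaw())
for n in('wrist','scene','top'): grab(n,'u')
P=pts(load('wrist','u'));s=robot.get_state();c=np.array(s['position'])
m=(abs(P[...,2]-(c[2]+.0181))<.004)&(np.hypot(P[...,0]-c[0],P[...,1]-c[1])<.04)
a=np.radians(yaw()[0]-90);n=np.array([np.cos(a),np.sin(a)]);t=np.array([-n[1],n[0]])
L=(P[m][:,:2]-c[:2]);u=L@n;v=L@t
for lo in np.arange(-.024,.024,.006):
    k=(u>lo)&(u<lo+.006)
    if k.sum()>5: print(round(lo,3),k.sum(),v[k].min().round(4),v[k].max().round(4))
E
```

```text
{'time_s': 53.7, 'joint_positions': [-0.0136, -0.2521, 1.8887, -0.0004, 1.5055, 0.1441], 'position': [0.4566, 0.0448, 0.2002], 'orientation': [-2.3895, -2.0395, 0.001], 'ft_force': [-0.0066, -0.1682, -1.5841], 'moment': [-0.0297, -0.0955, -0.0012], 'finger_gap': 0.4522}
(np.float64(80.96376672706972), array([-5.01312572e-04, -4.00557333e-04, -9.99999794e-01]))
-0.024 369 -0.014 0.0139
-0.018 691 -0.0146 0.0173
-0.012 382 -0.0146 0.0204
-0.006 314 -0.0167 0.0242
-0.0 285 -0.0165 0.0244
0.006 365 -0.0148 0.0217
0.012 642 -0.0147 0.0178
0.018 501 -0.0137 0.0142
```

View pics/u_wrist.png

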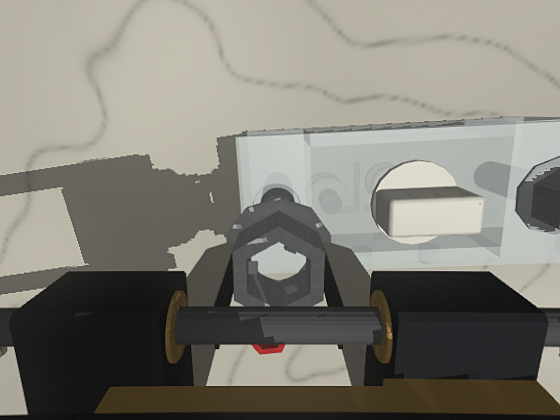

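>>> {"op": "send_rows", "data": {"commands": [[[30,0.0004,0.0006,-0.008,0,0,0],[30,0,0,-0.012,0,0,0],[30,0,0,-0.012,0,0,0],[30,0,0,-0.01,0,0,0],[30,0,0,-0.006,0,0,0],[30,0,0,-0.004,0,0,0],[30,0,0,0,0,0,0],[30,0,0,0,0,0,0]]]}}

```text
time_s: 54.52
position: [0.4563, 0.0463, 0.1476]
orientation: [-2.388, -2.038, 0.002]
ft_force: [-3.0, 3.7, -5.3]
finger_gap: 0.45
```

>>> {"op": "send_rows", "data": {"commands": [[[30,0,0,-0.003,0,0,0],[30,0,0,-0.002,0,0,0],[30,0,0,0,0,0,0],[30,0,0,0,0,0,0]]]}}

```text
time_s: 54.85
position: [0.4568, 0.0466, 0.1437]
orientation: [-2.388, -2.039, -0.0]
ft_force: [-3.0, 6.2, -1.7]
finger_gap: 0.449
```

>>> {"op": "send_rows", "data": {"commands": [[[30,0,0,-0.002,0,0,0],[30,0,0,0,0,0,0],[30,0,0,0,0,0,0]]]}}

```text
time_s: 55.1
position: [0.4567, 0.0466, 0.1419]
orientation: [-2.388, -2.039, -0.0]
ft_force: [-3.4, 5.6, 0.2]
finger_gap: 0.452
```

>>> {"op": "send_rows", "data": {"commands": [[[30,-0.0005,0.001,0,0,0,0],[30,0,0,-0.002,0,0,0],[30,0,0,0,0,0,0],[30,0,0,0,0,0,0]]]}}

```text
time_s: 55.43
position: [0.4567, 0.0468, 0.1396]
orientation: [2.39, 2.039, 0.0]
ft_force: [-2.8, 1.9, -0.8]
finger_gap: 0.448
```

>>> {"op": "send_rows", "data": {"commands": [[[30,0,0,-0.002,0,0,0],[30,0,0,0,0,0,0],[30,0,0,0,0,0,0]]]}}

```text
time_s: 55.68
position: [0.4566, 0.0468, 0.1373]
orientation: [2.39, 2.039, 0.0]
ft_force: [-1.6, 3.5, -2.0]
finger_gap: 0.449
```

```bash
python3 nutz.py v '(.457,.0463)'
```

```text
{'time_s': 55.6833, 'joint_positions': [-0.0096, -0.2068, 1.9668, 0.0, 1.3815, 0.1485], 'position': [0.4566, 0.0468, 0.1373], 'orientation': [2.3899, 2.0391, 0.0001], 'ft_force': [-1.6004, 3.4823, -1.9745], 'moment': [0.4253, 0.2032, -0.0096], 'finger_gap': 0.4493}
(np.float64(80.94337013806003), array([ 5.62797848e-05,  2.60052733e-06, -9.99999998e-01]))
wrist 8029 {134: 163, 137: 254, 140: 418, 143: 560, 146: 1001, 149: 551, 152: 1065, 155: 3129, 158: 318, 161: 107, 164: 122, 167: 121, 170: 132}
top mode 0.15575 underside above cover mm 13.5
```

>>> {"op": "send_rows", "data": {"commands": [[[30,0,0.0005,-0.0015,0,0,0],[30,0,0,0,0,0,0],[30,0,0,0,0,0,0]]]}}

```text
time_s: 56.08
position: [0.4568, 0.047, 0.1368]
orientation: [2.389, 2.039, -0.0]
ft_force: [-5.1, 0.1, 6.3]
finger_gap: 0.447
```

>>> {"op": "send_rows", "data": {"commands": [[[30,0,0,-0.0015,0,0,0],[30,0,0,0,0,0,0],[30,0,0,0,0,0,0]]]}}

```text
time_s: 56.33
position: [0.4569, 0.047, 0.1366]
orientation: [2.389, 2.038, -0.0]
ft_force: [-11.6, 0.4, 17.6]
finger_gap: 0.452
```

>>> {"op": "send_rows", "data": {"commands": [[[30,0,0,0.002,0,0,0],[48.5,0,0,0,0,0,0],[48.5,0,0,0,0,0,0],[48.5,0,0,0,0,0,4],[48.5,0,0,0,0,0,5],[48.5,0,0,0,0,0,5],[48.5,0,0,0,0,0,5],[48.5,0,0,0,0,0,5],[48.5,0,0,0,0,0,5],[48.5,0,0,0,0,0,5],[48.5,0,0,0,0,0,5],[48.5,0,0,0,0,0,5],[48.5,0,0,0,0,0,0]]]}}

```text
time_s: 57.42
position: [0.4564, 0.0471, 0.1367]
orientation: [-1.444, -2.79, 0.001]
ft_force: [-4.3, 0.1, 5.3]
finger_gap: 0.488
```

```bash
python3 nutz.py w1 '(.457,.0468)'
```

```text
{'time_s': 57.4167, 'joint_positions': [-0.0085, -0.2062, 1.9673, -0.0006, 1.3811, -0.624], 'position': [0.4564, 0.0471, 0.1367], 'orientation': [-1.4439, -2.7897, 0.0012], 'ft_force': [-4.3352, 0.0795, 5.3398], 'moment': [-0.2767, 0.7561, -0.0685], 'finger_gap': 0.4881}
(np.float64(125.26867266179494), array([-6.42067635e-04, -5.46068064e-04, -9.99999645e-01]))
wrist 8232 {134: 184, 137: 206, 140: 454, 143: 568, 146: 840, 149: 710, 152: 873, 155: 2643, 158: 1258, 161: 108, 164: 98, 167: 116, 170: 107}
scene 368 {134: 13, 137: 27, 140: 16, 143: 26, 146: 41, 149: 38, 152: 56, 155: 96, 158: 30, 161: 6, 164: 3, 167: 7, 170: 6}
top mode 0.15775 underside above cover mm 15.5
```

>>> {"op": "send_rows", "data": {"commands": [[[48.5,0,0,0.002,0,0,0],[48.5,0,0,0,0,0,4],[48.5,0,0,0,0,0,5],[48.5,0,0,0,0,0,5],[48.5,0,0,0,0,0,4],[48.5,0,0,0,0,0,0],[48.5,0,0,0,0,0,0]]]}}

```text
time_s: 58.15
position: [0.4567, 0.0471, 0.1384]
orientation: [1.002, 2.977, -0.001]
ft_force: [-2.6, -0.7, 1.8]
finger_gap: 0.485
```

```bash
python3 nutz.py w2 '(.457,.0468)'
```

```text
{'time_s': 58.15, 'joint_positions': [-0.0086, -0.2076, 1.9655, -0.0004, 1.3836, -0.9301], 'position': [0.4567, 0.0471, 0.1384], 'orientation': [1.002, 2.9773, -0.0005], 'ft_force': [-2.6162, -0.6718, 1.8296], 'moment': [-0.3368, 0.3746, -0.0463], 'finger_gap': 0.485}
(np.float64(142.79936901760658), array([ 1.03693832e-04, -3.84566620e-04, -9.99999921e-01]))
wrist 8271 {134: 163, 137: 202, 140: 432, 143: 606, 146: 579, 149: 810, 152: 837, 155: 1206, 158: 2942, 161: 93, 164: 108, 167: 113, 170: 104}
scene 469 {134: 18, 137: 26, 140: 22, 143: 35, 146: 44, 149: 50, 152: 54, 155: 141, 158: 61, 161: 4, 164: 2, 167: 6, 170: 4}
top mode 0.15875 underside above cover mm 16.5
```

View pics/w2_wrist.png

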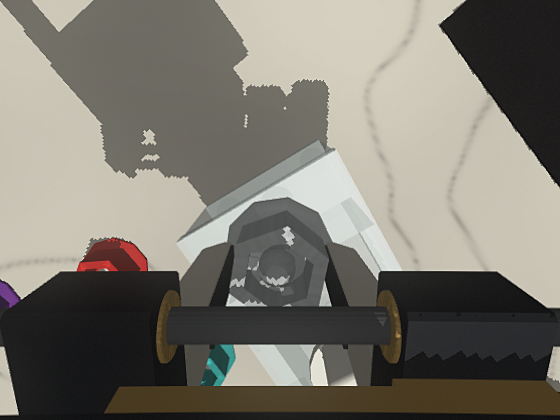

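16.5 mm: nearly at the lip. Raise a little more and back off in small steps.

>>> {"op": "send_rows", "data": {"commands": [[[48.5,0,-0.0003,0.0005,0,0,0],[48.5,0,0,0,0,0,4],[48.5,0,0,0,0,0,4],[48.5,0,0,0,0,0,4],[48.5,0,0,0,0,0,0],[48.5,0,0,0,0,0,0]]]}}

```text
time_s: 58.8
position: [0.4568, 0.047, 0.139]
orientation: [0.686, 3.065, 0.0]
ft_force: [-1.8, -1.3, 1.6]
finger_gap: 0.489
```

```bash
python3 nutz.py w3 '(.457,.0468)'
```

```text
{'time_s': 58.8, 'joint_positions': [-0.0092, -0.2083, 1.9649, -0.0, 1.3846, -1.1399], 'position': [0.4568, 0.047, 0.139], 'orientation': [0.6855, 3.0655, 0.0001], 'ft_force': [-1.8463, -1.2738, 1.5704], 'moment': [-0.2897, 0.2096, -0.0316], 'finger_gap': 0.4888}
(np.float64(154.78955788115354), array([ 3.91949823e-04, -3.02574809e-05, -9.99999923e-01]))
wrist 8364 {134: 150, 137: 201, 140: 380, 143: 595, 146: 575, 149: 827, 152: 850, 155: 932, 158: 3351, 161: 107, 164: 102, 167: 111, 170: 115}
scene 482 {134: 18, 137: 21, 140: 28, 143: 32, 146: 40, 149: 53, 152: 61, 155: 110, 158: 96, 161: 14, 164: 3, 167: 3, 170: 1}
top mode 0.15925 underside above cover mm 17.0
```

>>> {"op": "send_rows", "data": {"commands": [[[48.5,0,0,0,0,0,4],[48.5,0,0,0,0,0,4],[48.5,0,0,0,0,0,4],[48.5,0,0,0,0,0,0],[48.5,0,0,0,0,0,0]]]}}

```text
time_s: 59.37
position: [0.4568, 0.0473, 0.139]
orientation: [0.362, 3.12, 0.001]
ft_force: [0.8, -0.4, 0.4]
finger_gap: 0.482
```

```bash
python3 nutz.py w4 '(.457,.0468)'
```

```text
{'time_s': 59.3667, 'joint_positions': [-0.0089, -0.2082, 1.9649, 0.0004, 1.3844, -1.3491], 'position': [0.4568, 0.0473, 0.139], 'orientation': [0.3616, 3.1202, 0.0007], 'ft_force': [0.7571, -0.3709, 0.3576], 'moment': [0.0599, -0.2205, 0.0516], 'finger_gap': 0.482}
(np.float64(166.77937580086245), array([ 5.91092488e-04,  3.98563694e-04, -9.99999746e-01]))
wrist 8667 {134: 326, 137: 216, 140: 344, 143: 608, 146: 676, 149: 864, 152: 900, 155: 1192, 158: 2878, 161: 261, 164: 97, 167: 119, 170: 113}
scene 470 {134: 17, 137: 22, 140: 22, 143: 36, 146: 44, 149: 48, 152: 63, 155: 104, 158: 90, 161: 9, 164: 7, 167: 3, 170: 4}
top mode 0.15925 underside above cover mm 17.0
```

View pics/w4_wrist.png

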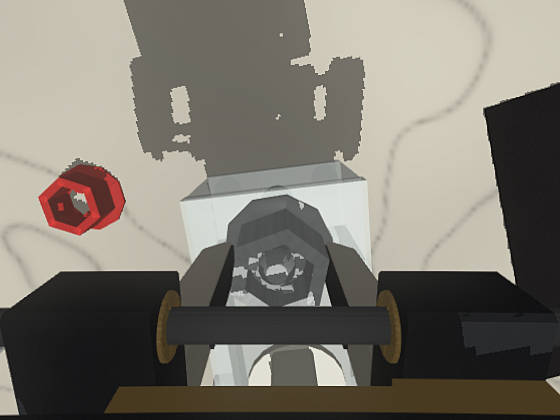

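```bash
python3 - <<'E'
from h import *
for t in('w3','w4'):
    P=pts(load('wrist',t));c=np.array([.457,.0468]);r=np.hypot(P[...,0]-c[0],P[...,1]-c[1]);m=(r<.024)&(r>.013)&(abs(P[...,2]-.159)<.003)
    q=P[m];A=np.c_[q[:,:2]-c,np.ones(len(q))];k=np.linalg.lstsq(A,q[:,2],rcond=None)[0];print(t,len(q),k,'tilt deg',np.degrees(np.hypot(k[0],k[1])))
E
python3 nh.py w3 '(.457,.0468)' .159;python3 nh.py w4 '(.457,.0468)' .159
```

```text
w3 3421 [-0.00263016  0.00432424  0.15923083] tilt deg 0.2899911204362547
w4 3332 [-0.06009496  0.00117762  0.15896264] tilt deg 3.443848598886953
w3 3850 camdir 154.0 z med 0.1593
{93: np.float64(23.7), 98: np.float64(23.5), 103: np.float64(23.1), 108: np.float64(22.6), 113: np.float64(22.0), 118: np.float64(22.2), 123: np.float64(22.7), 128: np.float64(23.2), 133: np.float64(23.5), 138: np.float64(23.8), 143: np.float64(23.9), 148: np.float64(23.9), 153: np.float64(23.7), 158: np.float64(23.2), 163: np.float64(22.7), 168: np.float64(22.0), 173: np.float64(21.3), 178: np.float64(21.2), 183: np.float64(21.8), 188: np.float64(22.2), 193: np.float64(22.6), 198: np.float64(22.8), 203: np.float64(22.8), 208: np.float64(22.9), 213: np.float64(23.0)}
w4 3712 camdir 166.0 z med 0.1592
{105: np.float64(23.7), 110: np.float64(23.3), 115: np.float64(22.9), 120: np.float64(22.3), 125: np.float64(21.6), 130: np.float64(21.5), 135: np.float64(22.0), 140: np.float64(22.6), 145: np.float64(22.9), 150: np.float64(23.2), 155: np.float64(23.2), 160: np.float64(23.0), 165: np.float64(22.7), 170: np.float64(22.4), 175: np.float64(21.8), 180: np.float64(21.1), 185: np.float64(20.3), 190: np.float64(20.0), 195: np.float64(20.6), 200: np.float64(21.1), 205: np.float64(21.5), 210: np.float64(21.8), 215: np.float64(22.1), 220: np.float64(22.3), 225: np.float64(22.6)}
```

>>> {"op": "send_rows", "data": {"commands": [[[48.5,0,0,0,0,0,-3],[50.5,0,0,0,0,0,-2],[50.5,0,0,0,0,0,0],[50.5,0,0,0,0,0,0]]]}}

```text
time_s: 59.85
position: [0.4567, 0.0471, 0.139]
orientation: [0.492, 3.103, 0.0]
ft_force: [-0.1, -0.7, -0.3]
finger_gap: 0.502
```

```bash
cat > tilt.py <<'E'
from h import *
import sys
t=sys.argv[1];c=np.array(eval(sys.argv[2]));z=float(sys.argv[3])
P=pts(load('wrist',t));r=np.hypot(P[...,0]-c[0],P[...,1]-c[1]);m=(r<.024)&(r>.013)&(abs(P[...,2]-z)<.003)
q=P[m];A=np.c_[q[:,:2]-c,np.ones(len(q))];k=np.linalg.lstsq(A,q[:,2],rcond=None)[0];print(t,len(q),k,'tilt deg',np.degrees(np.hypot(k[0],k[1])))
E
python3 nutz.py w5 '(.457,.0468)'; python3 tilt.py w5 '(.457,.0468)' .159;python3 tilt.py w5 '(.457,.0468)' .151;python3 nh.py w5 '(.457,.0468)' .159|tail -1 
```

```text
{'time_s': 59.85, 'joint_positions': [-0.009, -0.2083, 1.9649, 0.0001, 1.3848, -1.265], 'position': [0.4567, 0.0471, 0.139], 'orientation': [0.4925, 3.1026, 0.0001], 'ft_force': [-0.0505, -0.6723, -0.2723], 'moment': [0.0859, -0.1455, -0.0076], 'finger_gap': 0.5025}
(np.float64(161.9618604087046), array([ 1.67046305e-04,  6.35911394e-05, -9.99999984e-01]))
wrist 8669 {134: 334, 137: 231, 140: 360, 143: 621, 146: 762, 149: 836, 152: 932, 155: 1544, 158: 2480, 161: 204, 164: 99, 167: 98, 170: 101}
scene 451 {134: 17, 137: 21, 140: 22, 143: 36, 146: 42, 149: 48, 152: 64, 155: 111, 158: 75, 161: 9, 164: 2, 167: 2, 170: 2}
top mode 0.15925 underside above cover mm 17.0
w5 3213 [-0.06723132  0.02674278  0.15861646] tilt deg 4.145628144729091
w5 1055 [-0.00578188 -0.00707049  0.15097587] tilt deg 0.523314756530023
{100: np.float64(23.7), 105: np.float64(23.5), 110: np.float64(23.1), 115: np.float64(22.7), 120: np.float64(22.0), 125: np.float64(21.2), 130: np.float64(20.7), 135: np.float64(21.2), 140: np.float64(21.8), 145: np.float64(22.2), 150: np.float64(22.5), 155: np.float64(22.6), 160: np.float64(22.5), 165: np.float64(22.3), 170: np.float64(21.9), 175: np.float64(21.4), 180: np.float64(20.7), 185: np.float64(19.9), 190: np.float64(19.7), 195: np.float64(20.2), 200: np.float64(20.8), 205: np.float64(21.3), 210: np.float64(21.9), 215: np.float64(22.4), 220: np.float64(22.9)}
```

>>> {"op": "send_rows", "data": {"commands": [[[48.5,0,0,0,0,0,3],[48.5,0,0,0,0,0,4],[48.5,0,0,0,0,0,4],[48.5,0,0,0,0,0,4],[48.5,0,0,0,0,0,0],[48.5,0,0,0,0,0,0]]]}}

```text
time_s: 60.5
position: [0.4566, 0.0471, 0.1389]
orientation: [-0.087, -3.14, -0.0]
ft_force: [0.5, -0.2, -0.3]
finger_gap: 0.486
```

```bash
python3 nutz.py w6 '(.457,.0468)'; python3 tilt.py w6 '(.457,.0468)' .159;python3 tilt.py w6 '(.457,.0468)' .151;python3 nh.py w6 '(.457,.0468)' .159|tail -1 
```

```text
{'time_s': 60.5, 'joint_positions': [-0.0091, -0.2083, 1.965, 0.0, 1.3849, -1.5247], 'position': [0.4566, 0.0471, 0.1389], 'orientation': [-0.0867, -3.1404, -0.0], 'ft_force': [0.4802, -0.2086, -0.3327], 'moment': [0.0566, -0.1722, -0.0163], 'finger_gap': 0.4859}
(np.float64(176.8380352661226), array([-2.76643830e-05,  2.90998580e-05, -9.99999999e-01]))
wrist 8094 {134: 146, 137: 202, 140: 380, 143: 955, 146: 850, 149: 643, 152: 3603, 155: 548, 158: 258, 161: 104, 164: 105, 167: 112, 170: 115}
scene 450 {134: 16, 137: 30, 140: 36, 143: 50, 146: 53, 149: 102, 152: 103, 155: 27, 158: 7, 161: 5, 164: 6, 167: 4, 170: 9}
top mode 0.15325 underside above cover mm 11.0
w6 120 [-0.03120355  0.0055216   0.15915636] tilt deg 1.8156072003086012
w6 3515 [-0.00017397  0.00292993  0.15259727] tilt deg 0.16816851197251523
{115: np.float64(23.7), 120: np.float64(23.1), 125: np.float64(22.4), 130: np.float64(21.4), 135: np.float64(20.4), 140: np.float64(19.1), 145: np.float64(17.8), 150: np.float64(16.2), 155: np.float64(14.6), 160: np.float64(12.9), 165: np.float64(11.0), 170: np.float64(9.1), 175: np.float64(7.6), 180: np.float64(8.8), 185: np.float64(10.8), 190: np.float64(12.6), 195: np.float64(14.4), 200: np.float64(16.0), 205: np.float64(17.6), 210: np.float64(19.0), 215: np.float64(20.2), 220: np.float64(21.3), 225: np.float64(22.2), 230: np.float64(23.0), 235: np.float64(23.6)}
```

View pics/w6_wrist.png

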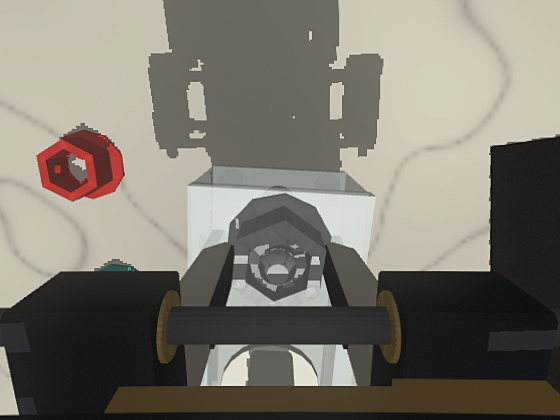

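>>> {"op": "send_rows", "data": {"commands": [[[48.5,0,0,-0.001,0,0,-4],[48.5,0,0,-0.001,0,0,-5],[48.5,0,0,-0.001,0,0,-5],[48.5,0,0,-0.0004,0,0,-5],[48.5,0,0,-0.0004,0,0,-5],[48.5,0,0,-0.0004,0,0,-5],[48.5,0,0,-0.0004,0,0,-5],[48.5,0,0,-0.0004,0,0,-5],[48.5,0,0,-0.0004,0,0,-5],[48.5,0,0,-0.0004,0,0,-5],[48.5,0,0,-0.0004,0,0,-5],[48.5,0,0,-0.0004,0,0,-5],[48.5,0,0,-0.0004,0,0,-5],[48.5,0,0,-0.0004,0,0,-5],[48.5,0,0,-0.0004,0,0,-5],[48.5,0,0,-0.0004,0,0,-5],[48.5,0,0,0,0,0,-4],[48.5,0,0,0,0,0,0]]]}}

```text
time_s: 62.15
position: [0.4565, 0.047, 0.1307]
orientation: [-2.149, -2.292, 0.0]
ft_force: [-0.3, 0.3, -0.3]
finger_gap: 0.483
```

```bash
python3 nutz.py x1 '(.457,.0468)'; python3 tilt.py x1 '(.457,.0468)' .149
```

```text
{'time_s': 62.15, 'joint_positions': [-0.0091, -0.2006, 1.974, 0.0, 1.3684, -0.0736], 'position': [0.4565, 0.047, 0.1307], 'orientation': [-2.1487, -2.2918, 0.0001], 'ft_force': [-0.3111, 0.2639, -0.2971], 'moment': [0.0153, -0.0965, -0.0494], 'finger_gap': 0.4826}
(np.float64(93.69214464758524), array([-1.23132347e-04,  4.52238967e-06, -9.99999992e-01]))
wrist 7944 {134: 228, 137: 249, 140: 608, 143: 952, 146: 2856, 149: 1221, 152: 476, 155: 545, 158: 326, 161: 114, 164: 103, 167: 103, 170: 101}
scene 75 {134: 9, 137: 8, 140: 10, 143: 11, 146: 25, 149: 12, 152: 0, 155: 0, 158: 0, 161: 0, 164: 0, 167: 0, 170: 0}
top mode 0.14875 underside above cover mm 6.5
x1 3453 [ 0.01003025 -0.01319058  0.14861919] tilt deg 0.9494469687830188
```

>>> {"op": "send_rows", "data": {"commands": [[[48.5,0,0,0,0,0,-4],[48.5,0,0,-0.0003,0,0,-6],[48.5,0,0,-0.0004,0,0,-6],[48.5,0,0,-0.0004,0,0,-6],[48.5,0,0,-0.0004,0,0,-6],[48.5,0,0,-0.0004,0,0,-6],[48.5,0,0,-0.0004,0,0,-6],[48.5,0,0,-0.0004,0,0,-6],[48.5,0,0,-0.0004,0,0,-6],[48.5,0,0,-0.0004,0,0,-6],[48.5,0,0,-0.0004,0,0,-6],[48.5,0,0,-0.0004,0,0,-6],[48.5,0,0,-0.0004,0,0,-6],[48.5,0,0,-0.0003,0,0,-6],[48.5,0,0,0,0,0,-6],[48.5,0,0,0,0,0,-6],[48.5,0,0,0,0,0,-6],[48.5,0,0,0,0,0,-4],[48.5,0,0,0,0,0,0]]]}}

```text
time_s: 63.88
position: [0.4566, 0.047, 0.1257]
orientation: [3.129, -0.278, -0.0]
ft_force: [0.5, -0.7, -0.0]
finger_gap: 0.483
```

```bash
python3 nutz.py x2 '(.457,.0468)'; python3 tilt.py x2 '(.457,.0468)' .1425
```

```text
{'time_s': 63.8833, 'joint_positions': [-0.0091, -0.1958, 1.9791, -0.0, 1.3583, 1.739], 'position': [0.4566, 0.047, 0.1257], 'orientation': [3.1292, -0.2781, -0.0001], 'ft_force': [0.5486, -0.7063, -0.042], 'moment': [0.0174, 0.0389, 0.0283], 'finger_gap': 0.4829}
(np.float64(-10.156987487612275), array([-4.79896875e-05, -1.83698767e-05, -9.99999999e-01]))
wrist 7689 {134: 313, 137: 475, 140: 3295, 143: 882, 146: 571, 149: 265, 152: 520, 155: 648, 158: 251, 161: 112, 164: 110, 167: 94, 170: 94}
scene 374 {134: 25, 137: 57, 140: 147, 143: 47, 146: 22, 149: 15, 152: 22, 155: 15, 158: 11, 161: 3, 164: 4, 167: 3, 170: 0}
top mode 0.14225 underside above cover mm 0.0
x2 3443 [-0.00165115 -0.00291222  0.14214944] tilt deg 0.19181092807659647
```

Down. Tighten until torque shows (j6 at 100°).

>>> {"op": "send_rows", "data": {"commands": [[[48.5,0,0,0,0,0,-3],[48.5,0,0,0,0,0,-4],[48.5,0,0,0,0,0,-4],[48.5,0,0,0,0,0,-4],[48.5,0,0,0,0,0,-4],[48.5,0,0,0,0,0,-4],[48.5,0,0,0,0,0,0]]]}}

```text
time_s: 64.62
position: [0.4566, 0.047, 0.1257]
orientation: [3.011, -0.895, 0.0]
ft_force: [0.1, 0.2, 0.2]
finger_gap: 0.484
```

```bash
python3 - <<'E'
from h import *
st();print(yaw())
E
```

```text
{'time_s': 64.6167, 'joint_positions': [-0.0091, -0.1958, 1.9791, -0.0001, 1.3582, 2.1395], 'position': [0.4566, 0.047, 0.1257], 'orientation': [3.0114, -0.895, 0.0], 'ft_force': [0.0974, 0.1653, 0.1794], 'moment': [-0.0062, 0.0461, 0.0434], 'finger_gap': 0.4841}
(np.float64(-33.10400680267675), array([ 7.98221928e-06, -6.67603603e-05, -9.99999998e-01]))
```

>>> {"op": "send_rows", "data": {"commands": [[[48.5,0,0,0,0,0,4],[62,0,0,0,0,0,0],[62,0,0,0,0,0,0],[62,0,0,0,0,0,0],[62,0,0,0,0,0,7],[62,0,0,0,0,0,7],[62,0,0,0,0,0,7],[62,0,0,0,0,0,7],[62,0,0,0,0,0,7],[62,0,0,0,0,0,7],[62,0,0,0,0,0,7],[62,0,0,0,0,0,5],[62,0,0,0,0,0,0],[48.5,0,0,0,0,0,0],[48.5,0,0,0,0,0,0],[48.5,0,0,0,0,0,0],[48.5,0,0,0,0,0,0]]]}}

```text
time_s: 66.03
position: [0.4565, 0.0472, 0.1257]
orientation: [-3.068, -0.676, 0.0]
ft_force: [-0.2, 0.9, -0.4]
finger_gap: 0.488
```

>>> {"op": "send_rows", "data": {"commands": [[[48.5,0,0,0,0,0,-3],[48.5,0,0,0,0,0,-4],[48.5,0,0,0,0,0,-4],[48.5,0,0,0,0,0,-4],[48.5,0,0,0,0,0,-4],[48.5,0,0,0,0,0,0]]]}}

```text
time_s: 66.53
position: [0.4569, 0.0468, 0.1259]
orientation: [3.137, 0.158, 0.001]
ft_force: [0.7, -1.5, 0.3]
finger_gap: 0.499
```

```bash
python3 nutz.py x3 '(.457,.0468)'; python3 tilt.py x3 '(.457,.0468)' .1425;  python3 nh.py x2 '(.457,.0468)' .1425; python3 nh.py x3 '(.457,.0468)' .1425
```

```text
{'time_s': 66.5333, 'joint_positions': [-0.009, -0.1958, 1.9788, -0.0008, 1.358, 1.4613], 'position': [0.4569, 0.0468, 0.1259], 'orientation': [3.1368, 0.158, 0.0009], 'ft_force': [0.7365, -1.5415, 0.3282], 'moment': [-0.3194, -0.1168, 0.73], 'finger_gap': 0.4986}
(np.float64(5.766761763980179), array([ 5.96809076e-04, -7.47837798e-04, -9.99999542e-01]))
wrist 7431 {134: 313, 137: 427, 140: 3237, 143: 836, 146: 574, 149: 233, 152: 518, 155: 632, 158: 247, 161: 103, 164: 94, 167: 87, 170: 86}
scene 359 {134: 24, 137: 61, 140: 119, 143: 39, 146: 21, 149: 26, 152: 18, 155: 22, 158: 9, 161: 4, 164: 7, 167: 2, 170: 6}
top mode 0.14225 underside above cover mm 0.0
x3 3359 [-0.00263456 -0.00247275  0.14214422] tilt deg 0.2070226630902612
x2 3897 camdir -9.0 z med 0.1422
{291: np.float64(23.0), 296: np.float64(22.9), 301: np.float64(22.7), 306: np.float64(22.6), 311: np.float64(22.5), 316: np.float64(22.2), 321: np.float64(21.7), 326: np.float64(21.1), 331: np.float64(21.0), 336: np.float64(21.7), 341: np.float64(22.3), 346: np.float64(22.8), 351: np.float64(23.2), 356: np.float64(23.4), 1: np.float64(23.5), 6: np.float64(23.4), 11: np.float64(23.3), 16: np.float64(22.9), 21: np.float64(22.5), 26: np.float64(21.8), 31: np.float64(21.6), 36: np.float64(22.2), 41: np.float64(22.7), 46: np.float64(23.3), 51: np.float64(23.6)}
x3 3810 camdir 7.0 z med 0.1422
{306: np.float64(22.3), 311: np.float64(22.5), 316: np.float64(22.7), 321: np.float64(22.9), 326: np.float64(23.0), 331: np.float64(22.9), 336: np.float64(22.7), 341: np.float64(22.3), 346: np.float64(21.8), 351: np.float64(21.3), 356: np.float64(21.0), 1: np.float64(21.7), 6: np.float64(22.3), 11: np.float64(22.9), 16: np.float64(23.3), 21: np.float64(23.6), 26: np.float64(23.5), 31: np.float64(23.5), 36: np.float64(23.2), 41: np.float64(22.8), 46: np.float64(22.3), 51: np.float64(21.8), 56: np.float64(21.4), 61: np.float64(22.1), 66: np.float64(22.7)}
```

>>> {"op": "send_rows", "data": {"commands": [[[48.5,0,0,0,0,0,4],[62,0,0,0,0,0,4],[62,0,0,0,0,0,0],[62,0,0,0,0,0,0],[62,0,0,0.005,0,0,0],[62,0,0,0.015,0,0,0],[62,0,0,0.025,0,0,0],[62,0,0,0.03,0,0,0],[62,0,0,0.025,0,0,0],[62,0,0,0.02,0,0,0],[62,0,-0.02,0,0,0,0],[62,0,-0.035,0,0,0,0],[62,0,-0.035,0,0,0,0],[62,0,-0.035,0,0,0,0],[62,0,-0.035,0,0,0,0],[62,0,-0.03,0,0,0,0],[62,0,-0.015,0,0,0,0],[62,0,0,0,0,0,0],[62,0,0,0,0,0,0]]]}}

```text
time_s: 68.27
position: [0.4564, -0.1583, 0.2459]
orientation: [-3.118, -0.377, 0.0]
ft_force: [0.1, 0.6, 0.1]
finger_gap: 0.62
```

```bash
python3 - <<'E'
from h import *
st()
for n in('scene','top','wrist'): grab(n,'z')
for n in('scene','top'):
    P=pts(load(n,'z'))
    for c in((.6605,.0235),(.457,.0465)):
        r=np.hypot(P[...,0]-c[0],P[...,1]-c[1]);q=P[(r<.024)&(r>.013)&(P[...,2]>.137)&(P[...,2]<.15)]
        A=np.c_[q[:,:2]-c,np.ones(len(q))];k=np.linalg.lstsq(A,q[:,2],rcond=None)[0];print(n,c,len(q),np.median(q[:,2]).round(4),k.round(4))
im=cv2.imread('pics/z_scene.png');cv2.imwrite('pics/z_sc.png',cv2.resize(im[150:320,250:390],None,fx=3.5,fy=3.5,interpolation=2))
E
```

```text
{'time_s': 68.2667, 'joint_positions': [-0.4405, -0.2003, 1.7619, 0.0005, 1.5804, 0.89], 'position': [0.4564, -0.1583, 0.2459], 'orientation': [-3.1184, -0.3766, 0.0001], 'ft_force': [0.0553, 0.6175, 0.0756], 'moment': [0.0363, -0.0451, 0.0437], 'finger_gap': 0.6202}
scene (0.6605, 0.0235) 272 0.142 [-0.0228  0.0126  0.1419]
scene (0.457, 0.0465) 197 0.1412 [-0.031  -0.0017  0.1411]
top (0.6605, 0.0235) 194 0.1429 [0.0236 0.0021 0.1429]
top (0.457, 0.0465) 192 0.1428 [-0.007  -0.0233  0.1429]
```

View pics/z_scene.png

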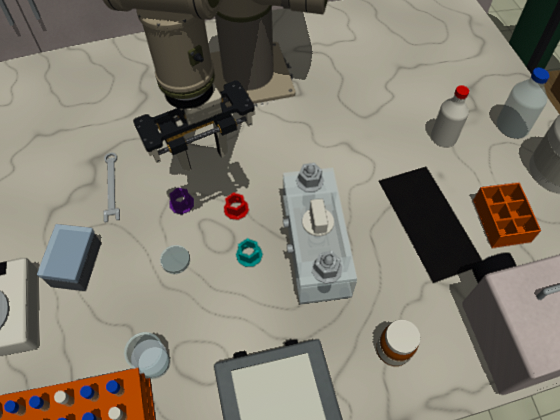

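View pics/z_sc.png

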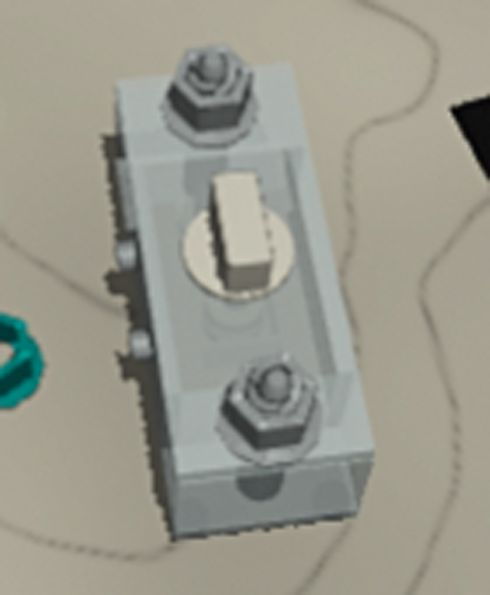

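```bash
python3 -c "
from rig import robot
print(robot.job_done())"
```

```text
the job is handed in; nothing more can be done
None
```

I finished the job and handed it in at about 68 s of the 210 s allowed. No verdict came back.

- **Cover off:** I lifted it by the white knob and laid it flat on the mat.
- **Cartridges:** There were two on the bench. I stood one in the middle pocket and one in the x = -52 mm pocket. Both were upright in the picture taken before the cover went back on.
- **Cover back:** It went down over both studs, and the knob top measured 150 mm, the seated height.
- **Nuts:** I set the two plain steel ones, one after the other, and left the purple, red and turquoise ones alone. Each was backed off until its thread dropped in, then run down until the wrist torque rose (about 0.45 and 0.73 N m).

**Last checks:**
- The nut tops read 141 to 143 mm; 142 mm means the flange is flat on the cover.
- The wrist view showed about 0.2° of tilt on the second nut, at the noise level. The scene and top cameras gave up to about 2° for the nuts, and the two disagreed on direction, so I took that as noise too.
- The beaker looked unmoved, and the arm was clear of everything.

**What did not go smoothly:**
- The second nut tilted about 4° partway through backing off. A few more degrees freed it, and it dropped in level.
- Each nut still turned easily for about 40° after touching the cover before it tightened.
- After the cover went back on I could see the cartridges only faintly through it, so the earlier picture is my only clear check of them.

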